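Clear down the stirrer station into its carry case

TASK

Clear down the stirring station: first turn the stirrer's timer knob anticlockwise back to its zero stop, before its beaker is lifted off, then swing the carry case's latch bar well clear (about a quarter turn) and open the lid until it stands up by itself. Pack all steel beakers upright in the case, nested inside one another in size order with the largest on the case floor, and stand the small brown bottles upright on the case floor beside them. Leave the lid open and the wash bottle, glass dishes and box of vials alone.

Things in the scene. Friction and masses are not known exactly. Their poses are not given: they have to be found in the camera images.
- stirrer: white magnetic stirrer, fixed to the bench, 270 mm long (own x) by 155 mm wide by 75 mm high. Its steel plate, a disc of 128 mm diameter whose top is 83 mm above the bench, is centred 55 mm towards own +x; the timer knob is centred 85 mm towards own -x. Origin: centre of its underside, z up.
- timer (a joint): run timer knob, rad. 0 = hard zero stop. The value grows as the knob is turned clockwise seen from above (up to 4.2); it starts somewhere between 1.6 and 3.4 and must go anticlockwise to 0. Stays where left; about 0.05 N m to turn. At 0 the knob's bar lies along the stirrer's x axis with its white mark towards the stirrer's -x (the long tick); at value v the bar is turned by v clockwise.
- timer_grip (a point): point on the knob's vertical axis, in the middle of its bar grip (bar 47 mm long, 14 mm thick, 32 mm tall; this point is 23 mm above the round hub and 7 mm below the bar's top; it is 112 mm above the bench). Its x axis runs along the bar and turns with the knob.
- case: grey plastic carry case base, fixed, 160 mm deep (own x) by 280 mm wide (own y), walls 60 mm high and 6 mm thick, floor 6 mm thick (inside 148 x 268 mm, one open space). Hinges at own +x, front with tab and latch at own -x. Origin: centre of its underside, z up.
- latch (a joint): latch bar angle, rad; turns about a vertical pin. Near 0 (0 to 0.12 at the start) the bar lies across above the lid's tab and holds the lid shut; it grows, to at most 1.9, as the bar swings clockwise seen from above, away from the case front; at 1.57 it points along the case's -x. Stays where left; about 0.7 N at its knob.
- latch_knob (a point): black round upright knob on the free end of the latch bar, 16 mm diameter, 30 mm tall, from 93 to 123 mm above the bench (the bar's top is at 93 mm); this point is on its axis 110 mm above the bench. Free space of 22 mm between it and the lid front at the start.
- latch_pivot (a point): vertical pin on which the latch bar turns, 110 mm from the latch knob's axis; it is at case x = -110 mm, y = +80 mm, at the bar's mid height, 88 mm above the bench.
- lid (a joint): lid angle, rad: 0 shut (the start), grows as the lid is lifted and swings back, at most 1.75. The hinge line is along the case's y. The hinge is stiff: the lid stays at any angle; about 3.5 N at the tab to lift it. Standing upright (1.57) its tab reaches about 270 mm above the bench; at 1.5 or more the whole case is clear from above.
- lid_tab (a point): middle of the part to grip on the lid's pull tab: a black block 30 mm wide (case y), 12 mm thick, sticking out 50 mm from the lid's front edge; this point is 32 mm out from the lid's front, at mid width and mid thickness, 74.5 mm above the bench when shut. It turns with the lid. Gripped across its 30 mm width, it pivots between the finger pads as the lid turns.
- lid_hinge (a point): point on the hinge line at mid width, at the case's rear top edge (60.5 mm above the bench); the tab point is 192 mm from it towards case -x and 14 mm up, when shut. The lid is a shell 160 x 280 mm, 45 mm deep.
- beaker_large: straight-walled open stainless beaker, 68 mm outer diameter, 50 mm high, 3 mm wall, 4 mm floor, about 0.16 kg, upright. The largest; always present; starts standing on the stirrer's plate. Origin: centre of the underside, z up. Grip it across the outside near the rim.
- beaker_medium: straight-walled open stainless beaker, 54 mm outer diameter, 68 mm high, 3 mm wall, 4 mm floor, about 0.13 kg, upright. The middle size, fits loosely in the large one; stands on the bench; may be absent. Origin: centre of the underside, z up. Grip it across the outside near the rim.
- beaker_small: straight-walled open stainless beaker, 40 mm outer diameter, 86 mm high, 3 mm wall, 4 mm floor, about 0.10 kg, upright. The narrowest and tallest, fits loosely in the middle one (or in the large one when the middle one is absent); stands on the bench; may be absent. Origin: centre of the underside, z up. Grip it across the outside near the rim.
- bottle_a: squat amber glass bottle with a black screw cap, standing upright; body 60 mm diameter to 50 mm height, then a shoulder, cap 40 mm diameter from 64 to 92 mm height (total height 92 mm); about 0.2 kg. The two bottles are alike; one of them may be absent. Origin: centre of the underside, z up. Grip it across the cap.
- bottle_b: squat amber glass bottle with a black screw cap, standing upright; body 60 mm diameter to 50 mm height, then a shoulder, cap 40 mm diameter from 64 to 92 mm height (total height 92 mm); about 0.2 kg. The two bottles are alike; one of them may be absent. Origin: centre of the underside, z up. Grip it across the cap.
- wash_bottle: bystander: white squeeze wash bottle with blue cap and bent spout, 64 mm diameter, 180 mm high. Origin: centre of underside.
- dish_stack: bystander: two stacked glass dishes, 90 mm diameter, 29 mm high. Origin: centre of underside.
- vial_box: bystander: open white box of vials, 120 x 90 mm, 74 mm high over the vials. Origin: centre of underside.

How it is judged:
By the outcome, as a careful person would: the job done as asked, in the order asked, and still so for the second after the job is handed in, with the robot touching nothing.
Of beaker_medium, beaker_small only 1 to 2 are there at a start; the rules pass over those that are not, and their reading is None.
Of bottle_a, bottle_b only 1 to 2 are there at a start; the rules pass over those that are not, and their reading is None.
At some moment in a run one of beaker_medium, bottle_a, bottle_b may be knocked a few centimetres aside while the robot is not near it.
It also fails if it takes over 210 s, if anything falls off the work surface, if the arm or the gripper's body presses on something with over 40 N, if the wrist force passes 120 N, or if a joint passes its speed limit or range.

ROBOT

A 6-joint arm with a two-finger parallel gripper is mounted at the origin on the work surface. World frame = base frame: x ahead of the robot, y to its left, z up, the work surface at z = 0. Lengths are in mm, angles in rad, forces in N, time in s.
With the tool pointing down it reaches from about 350 to 775 mm from the base axis. Payload 7.3 kg.
Tool frame: the origin (TCP) lies midway between the tips of the shut fingers; the grasp point (between the pads) lies 19 mm behind it; z points along the fingers, y is the line along which they close (so a half turn about z gives the same grasp; the last joint's range is limited). The gripper opens to 92 mm and grips with 3 to 60 N. Pads are 19 mm wide; open, the fingers measure 130 mm over their backs; the gripper's body (75 mm by 190 mm) begins 47 mm behind the grasp point.
Start: joints at [-1.429, 0.342, 1.524, -0, 1.275, -0.146], TCP at [149.04, -503.42, 226.741] pointing down, gripper open.
Joint ranges: [-2.53, 2.53], [-0.77, 2.02], [0.04, 2.7], [-1, 4.14], [0.28, 2.66], [-3.11, 3.11]. Speed limits (rad/s): [2.57, 2.57, 3.14, 3.14, 3.14, 3.14].

INTERFACE

Orientations are given as a unit quaternion [w, x, y, z].
In Python, from plant import ctrl gives the robot as it stands. The module is installed in compiled form; this text tells all that it offers.
- The arm moves only by the tool apply_moves, never from a script. Its argument "targets" is a list that holds one entry, the list of rows, each a list of 7 numbers: the shift along the tool's x, y, z scaled (see below), then the turn, a rotation vector about the tool's x, y, z scaled (see below), then the opening, from -1 (shut) to 1 (fully open). A call has 1 to 20 rows; each row shifts and turns the commanded pose from where the row before left it, along the tool's axes as they then stand; what a row does not reach is not made up. The controller multiplies each number of a shift by 0.04 m and each number of a turn by 0.1 rad. A row lasts 1/10 s, in which the tool goes at most 50 mm and 8.59 degrees, less where a joint would pass 70% of its speed; a pose out of reach is approached as far as the arm can. A call with a number of a shift or a turn outside -1 to 1 is refused whole. A call with a gripper value outside its range is refused whole. The fingers move at their own pace and stop on an object; "grip_force" is the grip in N (left out, the last holds). Time passes only in rows, so rows that do not move let the fingers close. It gives the time, the measured TCP pose, the force, the opening and the grip force at its end, in the units of the state.
- ctrl.sense(): the state, without advancing time (a new reading comes with each control period).
- ctrl.snapshot(name): name is "side" or "top" or "wrist"; returns the picture (480x640x3 uint8, blue, green, red); there is no depth.
- ctrl.camera_info(name): a dict with "camera_matrix" (3x3 intrinsics, pixels), "R" (3x3) and "t" (3): a world point X has camera coordinates R X + t. Camera axes: x right, y down, z forward; pixel columns grow to the right and rows downward; lengths in mm; the calibration is good to about 2 mm. A picture is of the moment at which its call begins: read the wrist's pose just before it. camera_info takes no time and is no camera call; for the wrist camera it gives the pose at the moment of the call.
- ctrl.close_job(): hands the job in; it is judged then, once.
Trained networks look in the newest picture that a camera, given by its name, has taken for a name from the list of things; names that differ only in an ending like _2 or _b are one class to them, and where a whole thing is asked for, a point or a joint stands for the part that bears it (a point fixed in the world has none). Each returns a list of dicts, best first, with "conf" (0 to 1); they miss things now and then, are a little off and sometimes report something else, mostly with a low value. They report only what shows in the picture. A call takes as long as a camera call.
- ctrl.boxes_of(thing, camera): "position" ([x, y, z] in mm, in world coordinates, good to about 4 mm: the middle of the surface that is visible of it).
- ctrl.outline_of(thing, camera): "region" (480x640 bool, what is visible of it).
- ctrl.tip_of(thing, camera): "position" ([x, y, z] in mm, in world coordinates, good to about 4 mm: a listed point, or the origin of a listed thing).
The state is a dict: "time": time; "joint_pos": joint angles; "qd": joint speeds; "joint_torque": joint torques, N m; "eef_pos": TCP position; "tcp_rot": TCP orientation; "contact_force": force on the tool from outside, world axes, zero at the start; "moment": the same for the moment, N m; "width": finger opening in mm; "finger_force": force on a finger pad.
Only numpy, scipy, OpenCV 4.12 (cv2) and the standard library are available. Lean on these libraries where they do the work, as an engineer would, in place of code of your own. Each camera call takes 0.05 s, during which the arm holds its last target. There are 200 camera calls.

## Working session

There is one attempt and no reset: what is moved stays moved. The work goes in short steps, Python scripts to look and compute and a tool call to move; the robot and the scene stay as the last step left them, time stands still between calls to the robot, and variables do not carry over. Pictures are saved under pics/ and viewed, at most 14 in all, crops included, and the job is handed in when it is done.

Besides the shell and the picture viewer there is one more tool, called after "Request:" by a JSON object that holds its "name" and its "arguments", one argument or row to a line. apply_moves: Moves the arm, as the interface text tells. Shifts and turns lie within -1 to 1; 1 stands for 0.04 m of shift or 0.1 rad of turn. Its arguments: {"type":"object","properties":{"targets":{"type":"array","items":{"type":"array","items":{"type":"array","items":{"type":"number"}}}},"grip_force":{"type":"number"}},"required":["targets"]}

```bash
mkdir -p pics; cat > h.py <<'E'
from plant import ctrl
import numpy as np, cv2
from scipy.spatial.transform import Rotation as Rn
def pose():
    s=ctrl.sense(); q=s["tcp_rot"]; return np.array(s["eef_pos"]),Rn.from_quat([q[1],q[2],q[3],q[0]])
def st():
    s=ctrl.sense(); p,R=pose(); print("t",round(s["time"],2),"p",p.round(1),"w",round(s["width"],1),"F",np.round(s["contact_force"],1),"q",np.round(s["joint_pos"],2)); print("R",R.as_matrix().round(3).tolist())
def go(target,yaw=None):
    """shift in tool axes units to reach target TCP; yaw = desired direction(rad) of tool y in world"""
    p,R=pose(); d=R.inv().apply(np.array(target)-p)/40
    print("shift units",d.round(2))
    if yaw is not None:
        y=R.as_matrix()[:,1]; a=np.arctan2(y[1],y[0]); e=(yaw-a+np.pi/2)%np.pi-np.pi/2
        print("tool z turn units",round(-e*10,2),"(first shift, then turn)")
def snap(n,f=None):
    im=ctrl.snapshot(n)
    if f: cv2.imwrite("pics/"+f,im)
    return im
def px(P,cam):
    c=ctrl.camera_info(cam); v=np.array(c["camera_matrix"])@(np.array(c["R"])@np.array(P)+np.array(c["t"])); return v[:2]/v[2]
E
python3 - <<'E'
from h import *
st()
T=["stirrer","timer_grip","case","latch_knob","latch_pivot","lid_tab","lid_hinge","beaker_large","beaker_medium","beaker_small","bottle_a","wash_bottle","dish_stack","vial_box"]
for c in ["top","side"]:
    snap(c,c+"0.png")
    for t in T:
        r=ctrl.tip_of(t,c)
        print(c,t,[(np.round(d["position"],0).tolist(),round(d["conf"],2)) for d in r[:3]])
E
```

```text
t 0.0 p [ 149. -503.  226.] w 91.4 F [ 0.1  0.2 -0.8] q [-1.43  0.34  1.53  0.    1.28 -0.15]
R [[0.959, 0.284, -0.0], [0.284, -0.959, 0.002], [0.0, -0.002, -1.0]]
top stirrer []
top timer_grip []
top case [([602.0, 271.0, -0.0], 0.83), ([793.0, 68.0, -4.0], 0.34)]
top latch_knob [([503.0, 218.0, 106.0], 0.56)]
top latch_pivot [([476.0, 326.0, 90.0], 0.83), ([502.0, 219.0, 110.0], 0.48)]
top lid_tab [([491.0, 247.0, 74.0], 0.94)]
top lid_hinge [([546.0, -325.0, -0.0], 0.36)]
top beaker_large [([595.0, -333.0, 83.0], 0.86)]
top beaker_medium [([466.0, -115.0, 1.0], 0.48)]
top beaker_small [([468.0, -113.0, -2.0], 0.89)]
top bottle_a [([625.0, 14.0, -1.0], 0.88), ([622.0, -118.0, 2.0], 0.79), ([597.0, -335.0, 83.0], 0.6)]
top wash_bottle [([794.0, 67.0, -1.0], 0.9)]
top dish_stack [([776.0, -156.0, -3.0], 0.64)]
top vial_box [([778.0, -35.0, 4.0], 0.74)]
side stirrer [([544.0, -319.0, -3.0], 0.98)]
side timer_grip [([461.0, -316.0, 118.0], 0.85)]
side case [([606.0, 271.0, 1.0], 0.75)]
side latch_knob [([502.0, 213.0, 114.0], 0.94)]
side latch_pivot [([480.0, 324.0, 88.0], 0.66)]
side lid_tab [([491.0, 248.0, 74.0], 0.67), ([684.0, 288.0, 56.0], 0.62), ([596.0, -338.0, 84.0], 0.36)]
side lid_hinge [([682.0, 290.0, 60.0], 0.71)]
side beaker_large [([594.0, -336.0, 82.0], 0.89)]
side beaker_medium [([779.0, -152.0, -2.0], 0.58), ([778.0, -40.0, 3.0], 0.51)]
side beaker_small [([465.0, -114.0, 2.0], 0.7)]
side bottle_a [([629.0, 11.0, 3.0], 0.71), ([613.0, -117.0, -1.0], 0.62)]
side wash_bottle [([791.0, 68.0, -4.0], 0.62)]
side dish_stack [([781.0, -152.0, -2.0], 0.88), ([547.0, -319.0, -0.0], 0.16)]
side vial_box [([778.0, -37.0, 4.0], 0.65)]
```

View pics/top0.png

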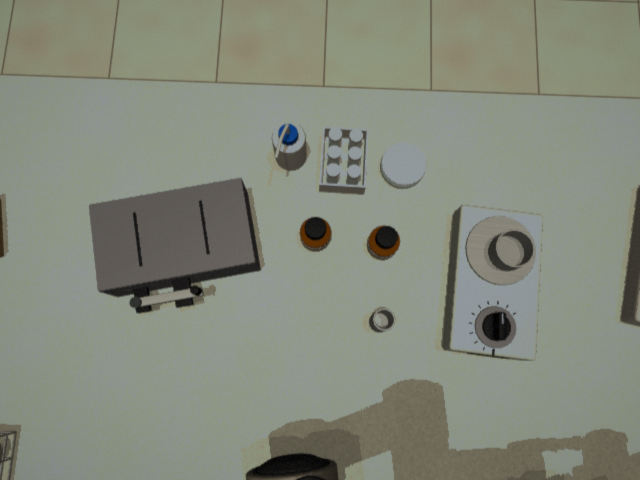

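View pics/side0.png

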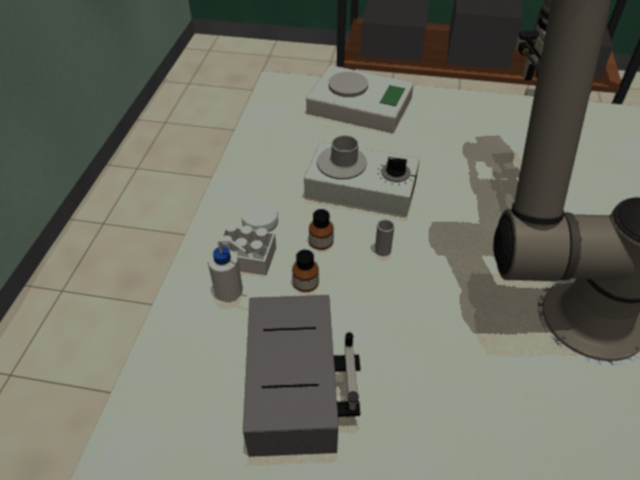

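The top view shows the case at (175,235) with its tab at (183,292), the stirrer at (495,280) and its knob at (495,325). It also shows the bottles at (316,230) and (384,241) and the small beaker at (382,319). There is no medium beaker. The side view agrees. Next I go above the knob.

```bash
python3 - <<'E'
from h import *
go([445,-320,226])
E
```

```text
shift units [ 8.4  -2.3   0.02]
```

Request:
{"name": "apply_moves", "arguments": {
  "targets": [
    [[0.84,-0.23,0,0,0,0,1],[0.84,-0.23,0,0,0,0,1],[0.84,-0.23,0,0,0,0,1],[0.84,-0.23,0,0,0,0,1],[0.84,-0.23,0,0,0,0,1],[0.84,-0.23,0,0,0,0,1],[0.84,-0.23,0,0,0,0,1],[0.84,-0.23,0,0,0,0,1],[0.84,-0.23,0,0,0,0,1],[0.84,-0.23,0,0,0,0,1],[0,0,0,0,0,0,1],[0,0,0,0,0,0,1]]
  ]
}}

```text
time: 2.7
eef_pos: [445.3, -319.4, 226.5]
tcp_rot: [-0.0, 0.99, 0.144, -0.0]
contact_force: [-0.2, 0.3, 0.9]
width: 91.9
finger_force: 0.0
```

```bash
python3 - <<'E'
from h import *
st(); snap("wrist","w1.png")
for t in ["stirrer","timer_grip","beaker_large"]:
    print(t,[(np.round(d["position"],1).tolist(),round(d["conf"],2)) for d in ctrl.tip_of(t,"wrist")[:3]])
c=ctrl.camera_info("wrist");print(np.round(c["R"],3).tolist(),np.round(c["t"]),np.round(c["camera_matrix"]))
E
```

```text
t 2.7 p [ 445.3 -319.4  226.5] w 91.9 F [-0.2  0.3  0.9] q [-0.76  0.38  1.46 -0.    1.3   0.52]
R [[0.958, 0.286, -0.001], [0.286, -0.958, -0.0], [-0.001, -0.0, -1.0]]
stirrer [([547.3, -323.3, 1.9], 0.79)]
timer_grip [([463.5, -313.8, 115.4], 0.8)]
beaker_large [([597.0, -337.0, 81.2], 0.9)]
[[0.282, -0.96, -0.001], [-0.912, -0.268, 0.311], [-0.299, -0.087, -0.95]] [-433.  280.  497.] [[334.   0. 321.]
 [  0. 334. 242.]
 [  0.   0.   1.]]
```

View pics/w1.png

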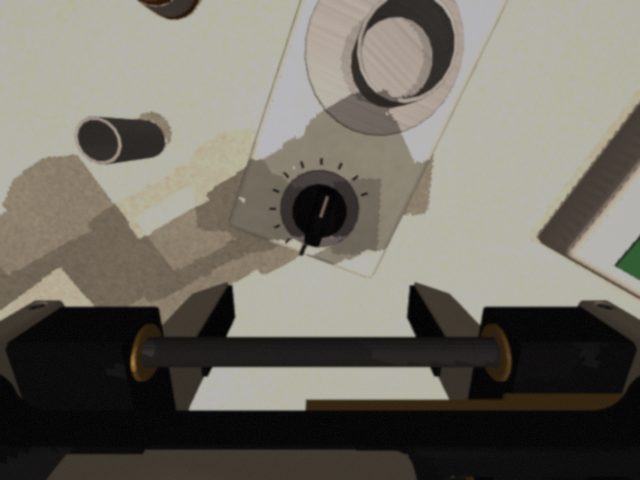

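The wrist view shows the knob at about (320,212). Its white mark at (324,206) points away from the long tick at (304,250), so v is near π. I'll zoom in and unproject.

```bash
cat >> h.py <<'E'
def unp(uv,cam,z,c=None):
    c=c or ctrl.camera_info(cam); R=np.array(c["R"]);t=np.array(c["t"]);o=-R.T@t
    d=R.T@np.linalg.inv(c["camera_matrix"])@np.array([uv[0],uv[1],1.]); return o+d*(z-o[2])/d[2]
E
python3 - <<'E'
from h import *
im=cv2.imread("pics/w1.png")[150:280,220:400]
im=cv2.convertScaleAbs(im,alpha=1.8,beta=20)
cv2.imwrite("pics/w1c.png",cv2.resize(im,None,fx=4,fy=4,interpolation=cv2.INTER_CUBIC))
for n,uv,z in [("c1",(232,222),75),("c2",(372,276),75),("r",(508,0),75),("m1",(327,196),119),("m2",(320,217),119),("tick",(304,250),75)]: print(n,unp(uv,"wrist",z).round(1))
E
```

```text
c1 [ 423.6 -238.4   75. ]
c2 [ 408.1 -385.4   75. ]
r [ 662.5 -410.7   75. ]
m1 [ 480.7 -315.4  119. ]
m2 [ 462.5 -314.9  119. ]
tick [ 415.6 -312.1   75. ]
```

View pics/w1c.png

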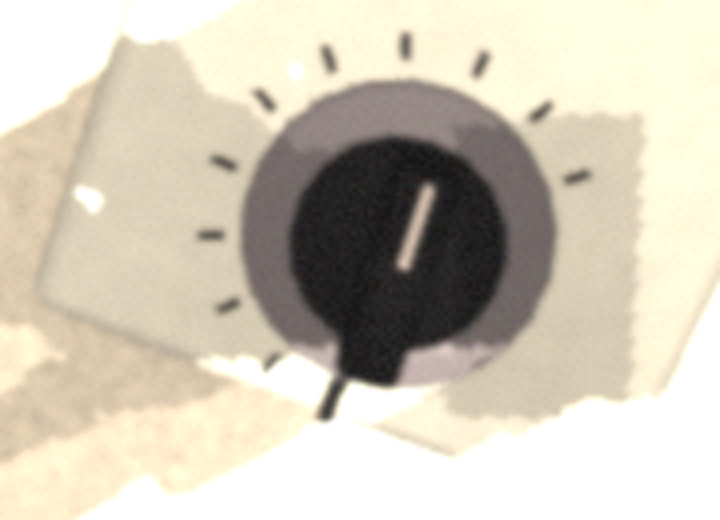

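The crop shows the mark from (327.8,196) to (321,217) on the inner black disc, centred at px (319.5,210.7). The stirrer yaw is about -0.10 and the mark yaw about -0.03, so v is about 3.07.

```bash
python3 - <<'E'
from h import *
print(unp((319.5,210.7),"wrist",89),unp((319.6,208),"wrist",82))
go([463.5,-315,135],-1.60)
E
```

```text
[ 460.85656639 -314.84167594   89.        ] [ 461.78337423 -314.63939968   82.        ]
shift units [0.5  0.   2.29]
tool z turn units 3.16 (first shift, then turn)
```

Request:
{"name": "apply_moves", "arguments": {
  "targets": [
    [[0.47,0.01,0,0,0,0,0.3],[0,0,0.5,0,0,0.8,0.1],[0,0,0.5,0,0,0.8,0.1],[0,0,0.5,0,0,0.8,0.1],[0,0,0.5,0,0,0.76,0.1],[0,0,0.6,0,0,0,0.1],[0,0,0.6,0,0,0,0.1],[0,0,0,0,0,0,0.1]]
  ]
}}

```text
time: 3.7
eef_pos: [461.0, -314.2, 96.0]
tcp_rot: [-0.002, 1.0, -0.015, -0.002]
contact_force: [0.4, 0.2, 0.9]
width: 50.6
finger_force: 0.0
```

```bash
python3 - <<'E'
from h import *
st(); go([462.5,-315,98],-1.60)
E
```

```text
t 3.7 p [ 461.  -314.2   96. ] w 50.6 F [0.4 0.2 0.9] q [-0.74  0.54  1.6  -0.    1.01  0.86]
R [[1.0, -0.03, -0.005], [-0.03, -1.0, 0.004], [-0.005, -0.004, -1.0]]
shift units [ 0.04  0.02 -0.05]
tool z turn units -0.01 (first shift, then turn)
```

Request:
{"name": "apply_moves", "arguments": {
  "targets": [
    [[0.03,0,-0.03,0,0,0,-0.6],[0,0,0,0,0,0,-1],[0,0,0,0,0,0,-1],[0,0,0,0,0,0,-1],[0,0,0,0,0,0,-1]]
  ],
  "grip_force": 20
}}

```text
time: 4.2
eef_pos: [464.7, -314.5, 100.6]
tcp_rot: [-0.0, 1.0, -0.014, 0.0]
contact_force: [1.8, 16.6, 10.1]
width: 15.0
finger_force: 8.0
```

```bash
python3 - <<'E'
from h import *
st()
E
```

```text
t 4.2 p [ 464.7 -314.5  100.6] w 15.0 F [ 1.8 16.6 10.1] q [-0.73  0.53  1.59  0.    1.01  0.87]
R [[1.0, -0.028, 0.001], [-0.028, -1.0, 0.0], [0.001, -0.0, -1.0]]
```

Request:
{"name": "apply_moves", "arguments": {
  "targets": [
    [[0,-0.04,0.03,0,0,0,-1],[0,0,0,0,0,0,-1],[0,0,0,0,0,0,-1]]
  ]
}}

```text
time: 4.5
eef_pos: [464.8, -313.6, 100.5]
tcp_rot: [0.001, 1.0, -0.014, 0.001]
contact_force: [-2.1, 1.4, 10.1]
width: 13.5
finger_force: 20.0
```

Request:
{"name": "apply_moves", "arguments": {
  "targets": [
    [[-0.05,0,0,0,0,0,-1],[0,0,0,0,0,-1,-1],[0,0,0,0,0,-1,-1],[0,0,0,0,0,-1,-1],[0,0,0,0,0,-1,-1],[0,0,0,0,0,-1,-1],[0,0,0,0,0,-1,-1],[0,0,0,0,0,-1,-1],[0,0,0,0,0,-1,-1],[0,0,0,0,0,0,-1]]
  ]
}}

```text
time: 5.5
eef_pos: [463.4, -310.5, 100.5]
tcp_rot: [-0.001, 0.926, 0.378, 0.001]
contact_force: [0.6, 12.7, 15.4]
width: 13.8
finger_force: 20.0
```

```bash
python3 - <<'E'
from h import *
st();print(ctrl.sense()["moment"])
E
```

```text
t 5.5 p [ 463.4 -310.5  100.5] w 13.8 F [ 0.6 12.7 15.4] q [-0.73  0.53  1.6   0.    1.01  0.06]
R [[0.715, 0.7, 0.002], [0.7, -0.715, 0.003], [0.004, -0.001, -1.0]]
[ 2.23795824 -0.17563105 -0.03996264]
```

Request:
{"name": "apply_moves", "arguments": {
  "targets": [
    [[0.035,-0.035,-0.05,0,0,0,-1],[0,0,0,0,0,-1,-1],[0,0,0,0,0,-1,-1],[0,0,0,0,0,-1,-1],[0,0,0,0,0,-1,-1],[0,0,0,0,0,-1,-1],[0,0,0,0,0,-1,-1],[0,0,0,0,0,-1,-1],[0,0,0,0,0,0,-1]]
  ]
}}

```text
time: 6.4
eef_pos: [460.8, -309.1, 100.6]
tcp_rot: [-0.003, 0.74, 0.672, -0.0]
contact_force: [-5.9, 6.7, 5.5]
width: 14.0
finger_force: 20.0
```

```bash
python3 - <<'E'
from h import *
st();print(ctrl.sense()["moment"])
E
```

```text
t 6.4 p [ 460.8 -309.1  100.6] w 14.0 F [-5.9  6.7  5.5] q [-0.73  0.53  1.6   0.    1.01 -0.63]
R [[0.096, 0.995, -0.004], [0.995, -0.096, 0.004], [0.004, -0.005, -1.0]]
[1.13486536 0.80893647 0.01566487]
```

Request:
{"name": "apply_moves", "arguments": {
  "targets": [
    [[0.015,-0.025,0,0,0,0,-1],[0,0,0,0,0,-1,-1],[0,0,0,0,0,-1,-1],[0,0,0,0,0,-1,-1],[0,0,0,0,0,-1,-1],[0,0,0,0,0,-1,-1],[0,0,0,0,0,-1,-1],[0,0,0,0,0,-1,-1],[0,0,0,0,0,-1,-1],[0,0,0,0,0,0,-1]]
  ]
}}

```text
time: 7.4
eef_pos: [457.6, -310.0, 100.6]
tcp_rot: [-0.004, 0.42, 0.908, -0.001]
contact_force: [-14.7, 1.1, 7.7]
width: 13.6
finger_force: 20.0
```

```bash
python3 - <<'E'
from h import *
st();print(ctrl.sense()["moment"])
E
```

```text
t 7.4 p [ 457.6 -310.   100.6] w 13.6 F [-14.7   1.1   7.7] q [-0.73  0.53  1.61 -0.    1.01 -1.43]
R [[-0.647, 0.762, -0.008], [0.762, 0.647, 0.002], [0.007, -0.005, -1.0]]
[0.04664963 2.35257892 0.0376402 ]
```

Request:
{"name": "apply_moves", "arguments": {
  "targets": [
    [[0.03,-0.04,0,0,0,0,-1],[0,0,0,0,0,-1,-1],[0,0,0,0,0,-1,-1],[0,0,0,0,0,-1,-1],[0,0,0,0,0,-1,-1],[0,0,0,0,0,-1,-1],[0,0,0,0,0,-1,-1],[0,0,0,0,0,-1,-1],[0,0,0,0,0,-0.8,-1],[0,0,0,0,0,0,-1]]
  ]
}}

```text
time: 8.4
eef_pos: [456.1, -312.8, 100.6]
tcp_rot: [-0.003, 0.044, 0.999, -0.001]
contact_force: [-15.0, -9.0, 2.0]
width: 13.7
finger_force: 20.0
```

```bash
python3 - <<'E'
from h import *
st();print(ctrl.sense()["moment"])
E
```

```text
t 8.4 p [ 456.1 -312.8  100.6] w 13.7 F [-15.  -9.   2.] q [-0.74  0.52  1.61 -0.01  1.01 -2.22]
R [[-0.996, 0.087, -0.007], [0.087, 0.996, -0.002], [0.006, -0.003, -1.0]]
[-1.49008828  2.28296353 -0.06898673]
```

Request:
{"name": "apply_moves", "arguments": {
  "targets": [
    [[0.04,-0.03,0,0,0,0,-1],[0,0,0,0,0,-0.5,-1],[0,0,0,0,0,0,-1]]
  ]
}}

```text
time: 8.7
eef_pos: [456.1, -312.9, 100.6]
tcp_rot: [-0.002, 0.02, 1.0, -0.001]
contact_force: [-7.6, -5.4, -0.1]
width: 14.3
finger_force: 20.7
```

```bash
python3 - <<'E'
from h import *
st();print(ctrl.sense()["moment"])
E
```

```text
t 8.7 p [ 456.1 -312.9  100.6] w 14.3 F [-7.6 -5.4 -0.1] q [-0.74  0.52  1.61 -0.    1.01 -2.27]
R [[-0.999, 0.04, -0.003], [0.04, 0.999, -0.001], [0.003, -0.001, -1.0]]
[-0.7119689   1.04408863 -0.51737047]
```

Request:
{"name": "apply_moves", "arguments": {
  "targets": [
    [[0,0,0,0,0,0.4,-1],[0,0,0,0,0,0,-0.3],[0,0,0,0,0,0,0.1],[0,0,-0.8,0,0,0,0.5],[0,0,-0.8,0,0,0,0.5],[0.8,0,-0.8,0,0,0,0.5],[0.8,0,-0.8,0,0,0,0.5],[0,0,0,0,0,0,0.5]]
  ]
}}

```text
time: 9.5
eef_pos: [393.2, -307.5, 233.3]
tcp_rot: [0.002, 0.04, 0.999, -0.003]
contact_force: [0.3, 0.0, -0.3]
width: 64.8
finger_force: 0.0
```

```bash
python3 - <<'E'
from h import *
st(); im=snap("wrist"); 
u,v=px([462,-313,119],"wrist").astype(int); print(u,v)
c=im[max(v-75,0):v+75,max(u-100,0):u+100]; cv2.imwrite("pics/w2.png",cv2.resize(cv2.convertScaleAbs(c,alpha=1.8,beta=20),None,fx=3,fy=3))
E
```

```text
t 9.5 p [ 393.2 -307.5  233.3] w 64.8 F [ 0.3  0.  -0.3] q [-0.82  0.29  1.59 -0.    1.26 -2.31]
R [[-0.997, 0.08, 0.005], [0.08, 0.997, -0.006], [-0.005, -0.005, -1.0]]
321 308
```

View pics/w2.png

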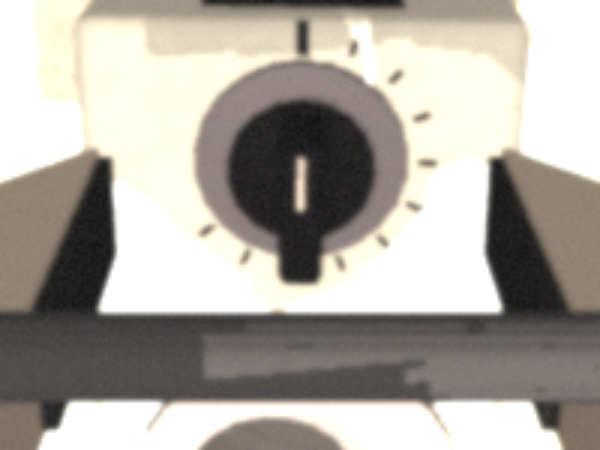

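```bash
python3 - <<'E'
from h import *
for p in [(301,155),(300,210),(300,283)]: print(unp((221+p[0]/3,233+p[1]/3),"wrist",119).round(1))
print(unp((221+302/3,233+38/3),"wrist",75).round(1))
go([400,250,300],0.175)
E
```

```text
[ 438.6 -310.9  119. ]
[ 456.8 -312.7  119. ]
[ 482.  -314.7  119. ]
[ 417.2 -308.9   75. ]
shift units [ 0.96 13.89 -1.77]
tool z turn units 13.15 (first shift, then turn)
```

The knob reads zero: its mark now points to the long tick. On to the case.

```bash
python3 - <<'E'
from h import *
go([430,220,235],1.745)
E
```

```text
shift units [ 0.16 13.21 -0.14]
tool z turn units -2.55 (first shift, then turn)
```

Request:
{"name": "apply_moves", "arguments": {
  "targets": [
    [[0,0.94,0,0,0,0,0],[0,0.94,0,0,0,0,0],[0,0.94,0,0,0,0,0],[0,0.94,0,0,0,0,0],[0,0.94,0,0,0,0,0],[0,0.94,0,0,0,0,0],[0,0.94,0,0,0,0,0],[0,0.94,0,0,0,0,0],[0,0.94,0,0,0,0,0],[0,0.94,0,0,0,0,0],[0,0.94,0,0,0,0,0],[0,0.94,0,0,0,0,0],[0,0.94,0,0,0,0,0],[0,0.94,0,0,0,0,0],[0.16,0,0,0,0,-0.9,0],[0,0,0,0,0,-0.9,0],[0,0,0,0,0,-0.75,0],[0,0,0,0,0,0,0]]
  ]
}}

```text
time: 11.35
eef_pos: [429.4, 219.3, 227.5]
tcp_rot: [-0.001, -0.088, 0.996, -0.0]
contact_force: [0.1, -0.2, 0.2]
width: 45.8
finger_force: 0.0
```

```bash
python3 - <<'E'
from h import *
st(); snap("wrist","w3.png")
for t in ["case","latch_knob","latch_pivot","lid_tab"]:
    print(t,[(np.round(d["position"],1).tolist(),round(d["conf"],2)) for d in ctrl.tip_of(t,"wrist")[:2]])
E
```

```text
t 11.35 p [429.4 219.3 227.5] w 45.8 F [ 0.1 -0.2  0.2] q [ 0.31  0.26  1.63  0.    1.25 -1.44]
R [[-0.984, -0.176, -0.002], [-0.176, 0.984, -0.0], [0.002, -0.0, -1.0]]
case [([602.1, 272.5, 2.6], 0.95), ([502.2, 218.6, 118.0], 0.58)]
latch_knob [([502.5, 219.3, 116.8], 0.72), ([475.5, 321.3, 90.6], 0.64)]
latch_pivot [([478.1, 320.9, 89.3], 0.69)]
lid_tab [([496.8, 246.5, 74.9], 0.6)]
```

View pics/w3.png

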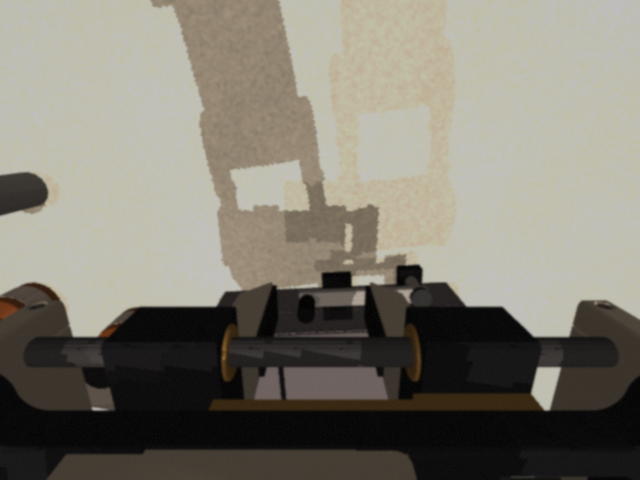

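The wrist view shows the latch knob at (307,306), with its top at about (307,297), between the fingers. The pivot is at (410,272).

```bash
python3 - <<'E'
from h import *
print(unp((307,314),"wrist",123).round(1))
go([502,217.5,150],1.78);go([502,217.5,98],1.78)
E
```

```text
[500.4 218.3 123. ]
shift units [-1.78 -0.34  1.96]
tool z turn units -0.35 (first shift, then turn)
shift units [-1.78 -0.34  3.26]
tool z turn units -0.35 (first shift, then turn)
```

Request:
{"name": "apply_moves", "arguments": {
  "targets": [
    [[-0.89,-0.17,0.3,0,0,-0.35,0],[-0.89,-0.17,0.4,0,0,0,0],[0,0,0.8,0,0,0,0],[0,0,0.8,0,0,0,0],[0,0,0.7,0,0,0,0],[0,0,0.2,0,0,0,0],[0,0,0,0,0,0,0]]
  ]
}}

```text
time: 12.3
eef_pos: [501.7, 218.7, 99.9]
tcp_rot: [-0.001, -0.105, 0.995, -0.0]
contact_force: [0.1, 0.1, 0.6]
width: 46.0
finger_force: 0.0
```

```bash
python3 - <<'E'
from h import *
st(); go([502,217.5,98],1.78)
E
```

```text
t 12.3 p [501.7 218.7  99.9] w 46.0 F [0.1 0.1 0.6] q [ 0.27  0.52  1.63 -0.    1.   -1.51]
R [[-0.978, -0.208, -0.002], [-0.208, 0.978, -0.001], [0.002, -0.0, -1.0]]
shift units [-0.   -0.03  0.05]
tool z turn units 0.0 (first shift, then turn)
```

Request:
{"name": "apply_moves", "arguments": {
  "targets": [
    [[0,0,0,0,0,0,-1],[0,0,0,0,0,0,-1],[0,0,0,0,0,0,-1],[0,0,0,0,0,0,-1]]
  ],
  "grip_force": 12
}}

```text
time: 12.7
eef_pos: [502.5, 219.0, 101.5]
tcp_rot: [0.001, -0.105, 0.994, 0.0]
contact_force: [-0.1, 1.0, -0.4]
width: 18.4
finger_force: 0.0
```

```bash
python3 - <<'E'
from h import *
st(); p,R=pose()
P=np.array([478,325.]);a0=np.arctan2(*(p[:2]-P)[::-1]);r=110;print(a0,np.hypot(*(p[:2]-P)))
prev=p
for k in range(1,9):
    a=a0-1.6*k/8; q=np.array([*(P+r*np.array([np.cos(a),np.sin(a)])),p[2]]); print((R.inv().apply(q-prev)/40).round(2),q.round(0)); prev=q
E
```

```text
t 12.7 p [502.5 219.  101.5] w 18.4 F [-0.1  1.  -0.4] q [ 0.27  0.51  1.63 -0.    1.   -1.51]
R [[-0.978, -0.209, 0.001], [-0.209, 0.978, 0.0], [-0.002, 0.0, -1.0]]
-1.3434930387801036 108.79941014864617
[ 0.55  0.02 -0.  ] [481. 215. 102.]
[ 0.53  0.15 -0.  ] [459. 217. 102.]
[ 0.49  0.25 -0.  ] [438. 223. 102.]
[ 0.43  0.35 -0.  ] [418. 233. 102.]
[ 0.35  0.42 -0.  ] [401. 246. 102.]
[ 0.26  0.49 -0.  ] [387. 263. 102.]
[ 0.16  0.53 -0.  ] [377. 282. 102.]
[ 0.05  0.55 -0.  ] [370. 303. 102.]
```

Request:
{"name": "apply_moves", "arguments": {
  "targets": [
    [[0,0,0.07,0,0,0,-1],[0,0,0,0,0,0,-1],[0.55,0.02,0,0,0,0,-1],[0.53,0.15,0,0,0,0,-1],[0.49,0.25,0,0,0,0,-1],[0.43,0.35,0,0,0,0,-1],[0,0,0,0,0,0,-1]]
  ]
}}

```text
time: 13.4
eef_pos: [417.2, 234.0, 99.4]
tcp_rot: [0.002, -0.105, 0.994, 0.001]
contact_force: [0.8, 1.4, 6.0]
width: 15.6
finger_force: 12.0
```

```bash
python3 - <<'E'
from h import *
st()
E
```

```text
t 13.4 p [417.2 234.   99.4] w 15.6 F [0.8 1.4 6. ] q [ 0.35  0.41  1.83  0.    0.9  -1.43]
R [[-0.978, -0.21, 0.004], [-0.21, 0.978, 0.002], [-0.004, 0.001, -1.0]]
```

Holding; continue the arc.

Request:
{"name": "apply_moves", "arguments": {
  "targets": [
    [[0.35,0.42,0,0,0,0,-1],[0.26,0.49,0,0,0,0,-1],[0.16,0.53,0,0,0,0,-1],[0.05,0.55,0,0,0,0,-1],[0,0,0,0,0,0,-1]]
  ]
}}

```text
time: 13.9
eef_pos: [367.4, 304.7, 98.1]
tcp_rot: [-0.001, -0.106, 0.994, 0.0]
contact_force: [-5.7, -0.3, 6.5]
width: 15.1
finger_force: 12.0
```

```bash
python3 - <<'E'
from h import *
st()
E
```

```text
t 13.9 p [367.4 304.7  98.1] w 15.1 F [-5.7 -0.3  6.5] q [ 0.53  0.41  1.83  0.    0.91 -1.25]
R [[-0.978, -0.211, -0.001], [-0.211, 0.978, 0.0], [0.001, 0.0, -1.0]]
```

Request:
{"name": "apply_moves", "arguments": {
  "targets": [
    [[0,0,0,0,0,0,0],[0,0,0,0,0,0,0],[0,0,-0.8,0,0,0,0.3],[0,0,-0.8,0,0,0,0.3],[0,0,-0.5,0,0,0,0.3],[0,0,0,0,0,0,0.3]]
  ]
}}

```text
time: 14.5
eef_pos: [370.9, 303.4, 184.5]
tcp_rot: [0.003, -0.104, 0.995, 0.001]
contact_force: [0.5, -0.1, -0.2]
width: 58.0
finger_force: 0.0
```

```bash
python3 - <<'E'
from h import *
st(); snap("top")
for t in ["latch_knob","lid_tab","case"]:
    print(t,[(np.round(d["position"],1).tolist(),round(d["conf"],2)) for d in ctrl.tip_of(t,"top")[:2]])
go([493,247,120],1.785);go([493,247,57],1.785)
E
```

```text
t 14.5 p [370.9 303.4 184.5] w 58.0 F [ 0.5 -0.1 -0.2] q [ 0.53  0.3   1.72 -0.    1.12 -1.25]
R [[-0.978, -0.207, 0.006], [-0.207, 0.978, 0.003], [-0.006, 0.002, -1.0]]
latch_knob [([615.2, -117.3, 2.6], 0.72)]
lid_tab [([494.7, 248.5, 73.2], 0.72)]
case [([602.3, 272.4, -3.1], 0.77)]
shift units [-2.76 -2.01  1.51]
tool z turn units -0.05 (first shift, then turn)
shift units [-2.76 -2.    3.09]
tool z turn units -0.05 (first shift, then turn)
```

Request:
{"name": "apply_moves", "arguments": {
  "targets": [
    [[-0.7,-0.5,0.1,0,0,-0.05,0.3],[-0.7,-0.5,0.1,0,0,0,0.3],[-0.7,-0.5,0.1,0,0,0,0.3],[-0.68,-0.49,0.1,0,0,0,0.3],[0,0,0.7,0,0,0,0.3],[0,0,0.7,0,0,0,0.3],[0,0,0.7,0,0,0,0.3],[0,0,0.58,0,0,0,0.3],[0,0,0,0,0,0,0.3]]
  ]
}}

```text
time: 15.6
eef_pos: [491.5, 247.8, 54.4]
tcp_rot: [-0.004, -0.107, 0.994, -0.001]
contact_force: [0.3, -0.7, 0.6]
width: 59.6
finger_force: 0.0
```

Request:
{"name": "apply_moves", "arguments": {
  "targets": [
    [[0,0,0,0,0,0,-0.6],[0,0,0,0,0,0,-1],[0,0,0,0,0,0,-1],[0,0,0,0,0,0,-1]]
  ],
  "grip_force": 25
}}

```text
time: 16.0
eef_pos: [494.9, 249.1, 59.7]
tcp_rot: [0.001, -0.108, 0.994, -0.0]
contact_force: [2.8, -13.1, 2.3]
width: 32.4
finger_force: 7.6
```

```bash
cat > lid.py <<'E'
from h import *
import sys
# usage: a0 a1 n tilt0 tilt1 : rows to move grasp point along arc about the hinge
a0,a1,n,t0,t1=[float(x) for x in sys.argv[1:6]]; n=int(n)
p,R=pose(); yaw=0.219; u=np.array([np.cos(yaw),np.sin(yaw),0])
off=lambda th:np.array([0,0,1.])*(192*np.sin(th)+14*np.cos(th))+u*(-192*np.cos(th)+14*np.sin(th))
prev=p
for k in range(1,n+1):
    th=a0+(a1-a0)*k/n; dt=(t1-t0)/n
    G=p-0*u; g0=p-19*R.as_matrix()[:,2]
    Rk=R*Rn.from_euler('y',-dt*k); q=g0+off(th)-off(a0)+19*Rk.as_matrix()[:,2]
    Rp=R*Rn.from_euler('y',-dt*(k-1))
    print((Rp.inv().apply(q-prev)/40).round(2),round(-dt*10,2),q.round(0)); prev=q
E
python3 -c "
from h import *
st()"; python3 lid.py 0 0.6 6 0 0.2
```

```text
t 16.0 p [494.9 249.1  59.7] w 32.4 F [  2.8 -13.1   2.3] q [ 0.33  0.58  1.65 -0.    0.91 -1.46]
R [[-0.977, -0.214, 0.002], [-0.214, 0.977, 0.0], [-0.002, -0.0, -1.0]]
[-0.08  0.   -0.48] -0.33 [498. 250.  79.]
[-0.14  0.   -0.47] -0.33 [503. 251.  98.]
[-0.2   0.   -0.44] -0.33 [509. 252. 116.]
[-0.26  0.   -0.42] -0.33 [517. 254. 134.]
[-0.31  0.   -0.38] -0.33 [527. 256. 150.]
[-0.36  0.   -0.34] -0.33 [539. 259. 166.]
```

Request:
{"name": "apply_moves", "arguments": {
  "targets": [
    [[0,-0.03,0.08,0,0,0,-1],[0,0,0,0,0,0,-1],[-0.08,0,-0.48,0,-0.33,0,-1],[-0.14,0,-0.47,0,-0.33,0,-1],[-0.2,0,-0.44,0,-0.33,0,-1],[0,0,0,0,0,0,-1]]
  ]
}}

```text
time: 16.6
eef_pos: [509.4, 251.0, 114.2]
tcp_rot: [0.05, -0.108, 0.993, 0.005]
contact_force: [-4.7, -3.5, 3.1]
width: 29.8
finger_force: 25.0
```

```bash
python3 -c "
from h import *
st()"
```

```text
t 16.6 p [509.4 251.  114.2] w 29.8 F [-4.7 -3.5  3.1] q [ 0.33  0.48  1.65 -0.02  0.91 -1.45]
R [[-0.972, -0.214, 0.099], [-0.213, 0.977, 0.021], [-0.101, -0.001, -0.995]]
```

```bash
python3 lid.py 0.3 1.2 9 0.1 0.5
```

```text
[-0.26  0.   -0.42] -0.44 [518. 253. 132.]
[-0.32  0.   -0.38] -0.44 [528. 255. 149.]
[-0.37  0.   -0.33] -0.44 [540. 258. 164.]
[-0.41  0.   -0.28] -0.44 [553. 261. 179.]
[-0.45  0.   -0.22] -0.44 [568. 264. 192.]
[-0.48  0.   -0.15] -0.44 [583. 267. 204.]
[-0.49  0.   -0.09] -0.44 [600. 271. 215.]
[-0.5   0.   -0.02] -0.44 [618. 275. 223.]
[-0.5   0.    0.05] -0.44 [636. 279. 230.]
```

Request:
{"name": "apply_moves", "arguments": {
  "targets": [
    [[-0.26,0,-0.42,0,-0.44,0,-1],[-0.32,0,-0.38,0,-0.44,0,-1],[-0.37,0,-0.33,0,-0.44,0,-1],[-0.41,0,-0.28,0,-0.44,0,-1],[-0.45,0,-0.22,0,-0.44,0,-1],[-0.48,0,-0.15,0,-0.44,0,-1],[-0.49,0,-0.09,0,-0.44,0,-1],[-0.5,0,-0.02,0,-0.44,0,-1],[-0.5,0,0.05,0,-0.44,0,-1],[0,0,0,0,0,0,-1]]
  ]
}}

```text
time: 17.6
eef_pos: [638.9, 280.3, 230.9]
tcp_rot: [0.248, -0.104, 0.963, 0.028]
contact_force: [0.3, 2.8, 3.4]
width: 30.1
finger_force: 25.0
```

```bash
python3 -c "
from h import *
st()"; python3 lid.py 1.2 1.62 4 0.5 0.6
```

```text
t 17.6 p [638.9 280.3 230.9] w 30.1 F [0.3 2.8 3.4] q [ 0.33  0.41  1.52 -0.08  0.71 -1.41]
R [[-0.856, -0.214, 0.471], [-0.186, 0.977, 0.104], [-0.483, 0.002, -0.876]]
[-0.5   0.    0.13] -0.25 [658. 285. 236.]
[-0.48  0.    0.19] -0.25 [678. 289. 239.]
[-0.45  0.    0.25] -0.25 [698. 294. 240.]
[-0.41  0.    0.3 ] -0.25 [718. 298. 239.]
```

Request:
{"name": "apply_moves", "arguments": {
  "targets": [
    [[-0.5,0,0.13,0,-0.25,0,-1],[-0.48,0,0.19,0,-0.25,0,-1],[-0.45,0,0.25,0,-0.25,0,-1],[-0.41,0,0.3,0,-0.25,0,-1],[0,0,0,0,0,0,-1],[0,0,0,0,0,0,-1]]
  ]
}}

```text
time: 18.2
eef_pos: [718.9, 298.5, 240.9]
tcp_rot: [0.297, -0.103, 0.949, 0.033]
contact_force: [1.7, 4.8, 7.5]
width: 29.5
finger_force: 25.0
```

```bash
python3 -c "
from h import *
st();p,R=pose();print(p-19*R.as_matrix()[:,2])"
```

```text
t 18.2 p [718.9 298.5 240.9] w 29.5 F [1.7 4.8 7.5] q [ 0.32  0.51  1.37 -0.09  0.65 -1.41]
R [[-0.802, -0.215, 0.557], [-0.175, 0.977, 0.124], [-0.571, 0.002, -0.821]]
[708.30430896 296.09581682 256.480528  ]
```

Request:
{"name": "apply_moves", "arguments": {
  "targets": [
    [[0,0,0,0,0,0,0.3],[0,0,0,0,0,0,0.6],[0,0,-0.8,0,0,0,0.6],[0.4,0,-0.8,0,0,0,0.6],[0.8,0,-0.4,0,0.8,0,0.6],[0.8,0,0,0,0.8,0,0.6],[0.8,0,0,0,0.8,0,0.6],[0.8,0,0,0,0.8,0,0.6],[0,0,0,0,0.8,0,0.6],[0,0,0,0,0.8,0,0.6],[0,0,0,0,0.8,0,1],[0,0,0,0,0.4,0,1]]
  ]
}}

```text
time: 19.4
eef_pos: [548.9, 259.3, 233.8]
tcp_rot: [-0.004, -0.107, 0.994, -0.001]
contact_force: [0.1, 0.0, -0.1]
width: 85.1
finger_force: 0.0
```

```bash
python3 - <<'E'
from h import *
st(); snap("top","top1.png"); snap("side","side1.png")
for c in ["top","side"]:
  for t in ["case","lid_tab","latch_knob","lid_hinge","beaker_large","beaker_small","bottle_a"]:
    print(c,t,[(np.round(d["position"],1).tolist(),round(d["conf"],2)) for d in ctrl.tip_of(t,c)[:3]])
E
```

```text
t 19.4 p [548.9 259.3 233.8] w 85.1 F [ 0.1  0.  -0.1] q [ 0.31  0.49  1.26  0.    1.39 -1.47]
R [[-0.977, -0.213, -0.007], [-0.213, 0.977, -0.002], [0.008, -0.0, -1.0]]
top case [([603.0, 269.3, 0.6], 0.72)]
top lid_tab [([694.4, 294.0, 252.0], 0.77), ([779.2, -156.1, -4.3], 0.16)]
top latch_knob []
top lid_hinge [([679.0, 288.5, 55.5], 0.88)]
top beaker_large [([590.7, -336.2, 82.1], 0.82)]
top beaker_small [([469.2, -115.2, -1.3], 0.8)]
top bottle_a [([626.7, 15.1, -4.4], 0.7)]
side case [([605.9, 266.8, 2.1], 0.8), ([541.8, -320.0, -1.1], 0.58)]
side lid_tab [([692.8, 293.8, 255.0], 0.88)]
side latch_knob [([371.3, 300.9, 112.0], 0.57)]
side lid_hinge [([682.4, 290.0, 57.6], 0.76), ([591.9, -336.9, 81.6], 0.19)]
side beaker_large [([595.3, -334.9, 80.7], 0.72)]
side beaker_small [([466.2, -117.4, 3.6], 0.92), ([789.6, 71.7, -4.2], 0.51)]
side bottle_a [([629.6, 15.7, 1.2], 0.72)]
```

View pics/side1.png

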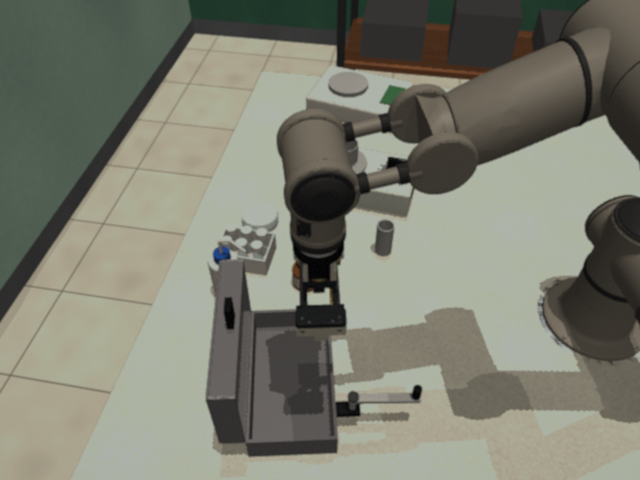

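The side view shows the case open with its lid upright (tab at (229,313)) and the latch bar swung out to (417,393). Now the large beaker.

```bash
python3 - <<'E'
from h import *
go([594.5,-335.5,200],1.785)
E
```

```text
shift units [  2.04 -14.78   0.87]
tool z turn units 0.01 (first shift, then turn)
```

Request:
{"name": "apply_moves", "arguments": {
  "targets": [
    [[0.13,-0.92,0,0,0,0,1],[0.13,-0.92,0,0,0,0,1],[0.13,-0.92,0,0,0,0,1],[0.13,-0.92,0,0,0,0,1],[0.13,-0.92,0,0,0,0,1],[0.13,-0.92,0,0,0,0,1],[0.13,-0.92,0,0,0,0,1],[0.13,-0.92,0,0,0,0,1],[0.13,-0.92,0,0,0,0,1],[0.13,-0.92,0,0,0,0,1],[0.13,-0.92,0,0,0,0,1],[0.13,-0.92,0,0,0,0,1],[0.13,-0.92,0,0,0,0,1],[0.13,-0.92,0,0,0,0,1],[0.13,-0.92,0,0,0,0,1],[0.1,-0.9,0.2,0,0,0,1],[0,0,0,0,0,0,1],[0,0,0,0,0,0,1]]
  ]
}}

```text
time: 22.0
eef_pos: [593.2, -332.8, 225.6]
tcp_rot: [-0.003, -0.107, 0.994, 0.0]
contact_force: [-0.2, 0.7, 0.2]
width: 91.4
finger_force: 0.0
```

```bash
python3 - <<'E'
from h import *
st(); snap("wrist","w4.png"); 
print([(np.round(d["position"],1).tolist(),round(d["conf"],2)) for d in ctrl.tip_of("beaker_large","wrist")[:3]])
go([594.5,-335.5,104],1.785)
E
```

```text
t 22.0 p [ 593.2 -332.8  225.6] w 91.4 F [-0.2  0.7  0.2] q [-0.62  0.65  1.02 -0.    1.48 -2.41]
R [[-0.977, -0.212, -0.006], [-0.212, 0.977, 0.0], [0.006, 0.001, -1.0]]
[([596.2, -335.9, 81.7], 0.82)]
shift units [-0.01 -0.11  3.07]
tool z turn units 0.02 (first shift, then turn)
```

View pics/w4.png

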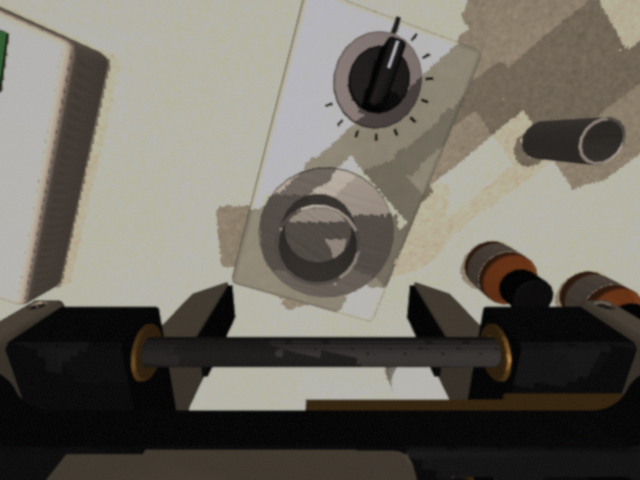

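The knob mark points at the long tick (397,22). The beaker rim is centred at (318,240), in line with the fingers.

Request:
{"name": "apply_moves", "arguments": {
  "targets": [
    [[-0.02,-0.08,0.8,0,0,0,1],[0,0,0.8,0,0,0,1],[0,0,0.7,0,0,0,1],[0,0,0.5,0,0,0,1],[0,0,0.22,0,0,0,1],[0,0,0,0,0,0,1]]
  ]
}}

```text
time: 22.7
eef_pos: [594.4, -334.1, 105.2]
tcp_rot: [-0.003, -0.108, 0.994, 0.0]
contact_force: [-0.7, -0.1, 0.1]
width: 92.0
finger_force: 0.0
```

Request:
{"name": "apply_moves", "arguments": {
  "targets": [
    [[0,0,0,0,0,0,0.4],[0,0,0,0,0,0,0.2],[0,0,0,0,0,0,0.2],[0,0,0,0,0,0,0.2],[0,0,0,0,0,0,0.2]]
  ],
  "grip_force": 20
}}

```text
time: 23.2
eef_pos: [594.9, -335.6, 106.9]
tcp_rot: [-0.002, -0.107, 0.994, -0.001]
contact_force: [-0.5, 0.2, 5.8]
width: 69.2
finger_force: 20.0
```

Request:
{"name": "apply_moves", "arguments": {
  "targets": [
    [[0,0,-0.5,0,0,0,0.2],[0,0,-0.8,0,0,0,0.2],[0,0,-0.9,0,0,0,0.2],[0,0,0,0,0,0,0.2]]
  ]
}}

```text
time: 23.6
eef_pos: [596.8, -336.8, 199.5]
tcp_rot: [0.001, -0.107, 0.994, -0.004]
contact_force: [1.0, -1.5, -1.4]
width: 69.0
finger_force: 20.0
```

```bash
python3 - <<'E'
from h import *
st(); go([603.5,269.5,195],1.785)
E
```

```text
t 23.6 p [ 596.8 -336.8  199.5] w 69.0 F [ 1.  -1.5 -1.4] q [-0.62  0.66  1.06 -0.    1.41 -2.41]
R [[-0.977, -0.213, 0.003], [-0.213, 0.977, -0.007], [-0.001, -0.008, -1.0]]
shift units [-3.400e+00  1.477e+01  1.000e-02]
tool z turn units 0.01 (first shift, then turn)
```

Request:
{"name": "apply_moves", "arguments": {
  "targets": [
    [[-0.2,0.87,0,0,0,0,0.2],[-0.2,0.87,0,0,0,0,0.2],[-0.2,0.87,0,0,0,0,0.2],[-0.2,0.87,0,0,0,0,0.2],[-0.2,0.87,0,0,0,0,0.2],[-0.2,0.87,0,0,0,0,0.2],[-0.2,0.87,0,0,0,0,0.2],[-0.2,0.87,0,0,0,0,0.2],[-0.2,0.87,0,0,0,0,0.2],[-0.2,0.87,0,0,0,0,0.2],[-0.2,0.87,0,0,0,0,0.2],[-0.2,0.87,0,0,0,0,0.2],[-0.2,0.87,0,0,0,0,0.2],[-0.2,0.87,0,0,0,0,0.2],[-0.2,0.87,0,0,0,0,0.2],[-0.2,0.87,0,0,0,0,0.2],[-0.2,0.87,0,0,0,0,0.2],[0,0,0,0,0,0,0.2],[0,0,0,0,0,0,0.2]]
  ]
}}

```text
time: 25.5
eef_pos: [600.6, 272.1, 191.4]
tcp_rot: [-0.004, -0.108, 0.994, -0.001]
contact_force: [0.2, -1.0, -2.4]
width: 68.6
finger_force: 20.0
```

```bash
python3 - <<'E'
from h import *
st(); go([603.5,269.5,34],1.785); snap("wrist","w5.png")
for t in ["case","lid_hinge","latch_pivot"]: print(t,[(np.round(d["position"],1).tolist(),round(d["conf"],2)) for d in ctrl.tip_of(t,"wrist")[:3]])
E
```

```text
t 25.5 p [600.6 272.1 191.4] w 68.6 F [ 0.2 -1.  -2.4] q [ 0.31  0.62  1.16 -0.    1.37 -1.48]
R [[-0.977, -0.215, -0.007], [-0.215, 0.977, -0.002], [0.008, -0.001, -1.0]]
shift units [-0.09 -0.08  3.93]
tool z turn units 0.03 (first shift, then turn)
case [([603.2, 272.0, 0.4], 0.55)]
lid_hinge []
latch_pivot [([476.7, 319.2, 90.0], 0.59)]
```

Request:
{"name": "apply_moves", "arguments": {
  "targets": [
    [[-0.02,-0.02,0.8,0,0,0,0.2],[0,0,0.8,0,0,0,0.2],[0,0,0.8,0,0,0,0.2],[0,0,0.8,0,0,0,0.2],[0,0,0.5,0,0,0,0.2],[0,0,0,0,0,0,0.2],[0,0,0,0,0,0,0.2]]
  ]
}}

```text
time: 26.4
eef_pos: [602.2, 270.3, 45.6]
tcp_rot: [-0.002, -0.107, 0.994, -0.0]
contact_force: [0.3, -0.4, -1.3]
width: 69.0
finger_force: 20.0
```

```bash
python3 - <<'E'
from h import *
st()
E
```

```text
t 26.4 p [602.2 270.3  45.6] w 69.0 F [ 0.3 -0.4 -1.3] q [ 0.31  0.76  1.32  0.    1.06 -1.48]
R [[-0.977, -0.212, -0.004], [-0.212, 0.977, -0.001], [0.005, -0.0, -1.0]]
```

Lower in small steps until contact, expected near z 30.

Request:
{"name": "apply_moves", "arguments": {
  "targets": [
    [[0,0,0.2,0,0,0,0.2],[0,0,0.1,0,0,0,0.2],[0,0,0.05,0,0,0,0.2],[0,0,0,0,0,0,0.2],[0,0,0,0,0,0,0.2]]
  ]
}}

```text
time: 26.9
eef_pos: [601.7, 271.0, 31.3]
tcp_rot: [-0.002, -0.107, 0.994, -0.0]
contact_force: [0.2, 0.4, -2.4]
width: 68.6
finger_force: 20.0
```

Request:
{"name": "apply_moves", "arguments": {
  "targets": [
    [[0,0,0.05,0,0,0,0.2],[0,0,0,0,0,0,0.2],[0,0,0,0,0,0,0.2]]
  ]
}}

```text
time: 27.2
eef_pos: [602.0, 271.1, 29.9]
tcp_rot: [-0.002, -0.107, 0.994, -0.0]
contact_force: [-1.1, 0.6, 4.0]
width: 68.6
finger_force: 20.0
```

Request:
{"name": "apply_moves", "arguments": {
  "targets": [
    [[0,0,0,0,0,0,0.7],[0,0,0,0,0,0,0.8],[0,0,0,0,0,0,0.8],[0,0,-0.5,0,0,0,0.8],[0,0,-0.8,0,0,0,0.8],[0,0,-0.9,0,0,0,0.8],[0,0,-0.9,0,0,0,0.8],[0,0,-0.9,0,0,0,0.8],[0,0,0,0,0,0,0.8]]
  ]
}}

```text
time: 28.1
eef_pos: [604.9, 271.9, 195.1]
tcp_rot: [0.003, -0.107, 0.994, 0.001]
contact_force: [-0.1, 1.3, -0.3]
width: 82.8
finger_force: 0.0
```

```bash
python3 - <<'E'
from h import *
st(); snap("wrist","w6.png"); snap("top"); snap("side")
for c in ["top","side","wrist"]:
  for t in ["beaker_large","beaker_small","bottle_a"]: print(c,t,[(np.round(d["position"],1).tolist(),round(d["conf"],2)) for d in ctrl.tip_of(t,c)[:3]])
go([467,-115,200],1.785)
E
```

```text
t 28.1 p [604.9 271.9 195.1] w 82.8 F [-0.1  1.3 -0.3] q [ 0.31  0.62  1.15  0.    1.36 -1.48]
R [[-0.977, -0.214, 0.005], [-0.214, 0.977, 0.002], [-0.006, 0.001, -1.0]]
top beaker_large [([600.2, 267.4, 3.6], 0.56)]
top beaker_small []
top bottle_a [([611.5, -115.8, 3.0], 0.97)]
side beaker_large [([600.4, 267.0, 7.6], 0.63)]
side beaker_small [([465.7, -116.8, 4.3], 0.82)]
side bottle_a [([612.7, -119.4, -1.2], 0.79), ([625.7, 14.1, -0.2], 0.75)]
wrist beaker_large [([604.1, 271.4, 2.8], 0.94)]
wrist beaker_small []
wrist bottle_a [([625.0, 17.6, 1.3], 0.8)]
shift units [ 5.37 -8.71 -0.25]
tool z turn units 0.01 (first shift, then turn)
```

View pics/w6.png

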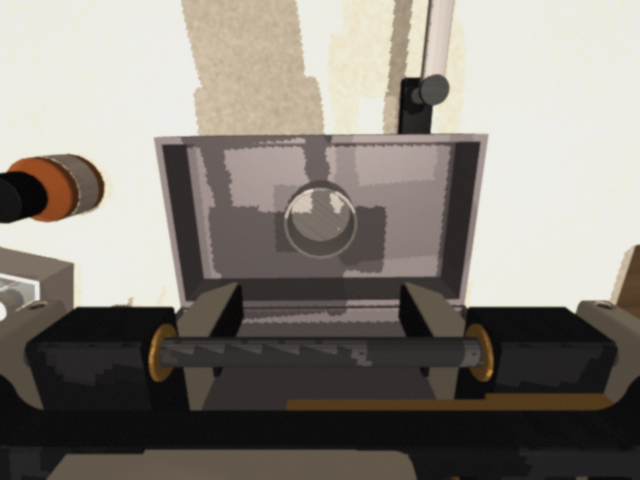

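The wrist view shows the large beaker standing upright mid-case at (320,220). Next the small beaker.

Request:
{"name": "apply_moves", "arguments": {
  "targets": [
    [[0.49,-0.79,0,0,0,0,0.6],[0.49,-0.79,0,0,0,0,0.6],[0.49,-0.79,0,0,0,0,0.6],[0.49,-0.79,0,0,0,0,0.6],[0.49,-0.79,0,0,0,0,0.6],[0.49,-0.79,0,0,0,0,0.6],[0.49,-0.79,0,0,0,0,0.6],[0.49,-0.79,0,0,0,0,0.6],[0.49,-0.79,0,0,0,0,0.6],[0.49,-0.79,0,0,0,0,0.6],[0.47,-0.81,0,0,0,0,0.6],[0,0,0,0,0,0,0.6],[0,0,0,0,0,0,0.6]]
  ]
}}

```text
time: 30.0
eef_pos: [466.8, -115.6, 190.2]
tcp_rot: [-0.002, -0.106, 0.994, -0.0]
contact_force: [0.2, 0.7, 1.0]
width: 73.6
finger_force: 0.0
```

```bash
python3 - <<'E'
from h import *
st(); snap("wrist")
for t in ["beaker_small","bottle_a"]: print(t,[(np.round(d["position"],1).tolist(),round(d["conf"],2)) for d in ctrl.tip_of(t,"wrist")[:3]])
go([467,-115.5,57],1.785)
E
```

```text
t 30.0 p [ 466.8 -115.6  190.2] w 73.6 F [0.2 0.7 1. ] q [-0.4   0.3   1.69 -0.    1.15 -2.18]
R [[-0.977, -0.211, -0.005], [-0.211, 0.977, -0.001], [0.005, 0.0, -1.0]]
beaker_small [([464.2, -113.2, -1.8], 0.85)]
bottle_a [([613.7, -117.2, 2.1], 0.86), ([628.0, 17.4, -1.7], 0.7)]
shift units [-0.   -0.03  3.33]
tool z turn units 0.02 (first shift, then turn)
```

Request:
{"name": "apply_moves", "arguments": {
  "targets": [
    [[0.02,0,0.9,0,0,0,0.6],[0,0,0.9,0,0,0,0.6],[0,0,0.8,0,0,0,0.6],[0,0,0.5,0,0,0,0.6],[0,0,0.23,0,0,0,0.6],[0,0,0,0,0,0,0.6],[0,0,0,0,0,0,0],[0,0,0,0,0,0,-0.4],[0,0,0,0,0,0,-0.5],[0,0,0,0,0,0,-0.5],[0,0,0,0,0,0,-0.5],[0,0,0,0,0,0,-0.5]]
  ]
}}

```text
time: 31.35
eef_pos: [465.7, -115.6, 57.3]
tcp_rot: [-0.002, -0.107, 0.994, -0.0]
contact_force: [0.5, 0.6, 2.2]
width: 40.0
finger_force: 20.0
```

```bash
python3 - <<'E'
from h import *
st()
E
```

```text
t 31.35 p [ 465.7 -115.6   57.3] w 40.0 F [0.5 0.6 2.2] q [-0.4   0.48  1.86 -0.    0.81 -2.18]
R [[-0.977, -0.213, -0.004], [-0.213, 0.977, -0.001], [0.004, -0.001, -1.0]]
```

Request:
{"name": "apply_moves", "arguments": {
  "targets": [
    [[0,0,-0.5,0,0,0,-0.5],[0,0,-0.9,0,0,0,-0.5],[0,0,-0.9,0,0,0,-0.5],[0,0,-0.9,0,0,0,-0.5],[0,0,-0.4,0,0,0,-0.5],[0,0,0,0,0,0,-0.5]]
  ]
}}

```text
time: 31.95
eef_pos: [467.3, -115.8, 203.1]
tcp_rot: [-0.0, -0.107, 0.994, -0.002]
contact_force: [-0.7, 0.3, -1.1]
width: 39.6
finger_force: 20.0
```

```bash
python3 - <<'E'
from h import *
st(); go([602,270.5,200],1.785)
E
```

```text
t 31.95 p [ 467.3 -115.8  203.1] w 39.6 F [-0.7  0.3 -1.1] q [-0.4   0.28  1.68 -0.    1.18 -2.18]
R [[-0.977, -0.214, -0.0], [-0.214, 0.977, -0.003], [0.001, -0.003, -1.0]]
shift units [-5.35  8.72  0.05]
tool z turn units 0.01 (first shift, then turn)
```

Request:
{"name": "apply_moves", "arguments": {
  "targets": [
    [[-0.48,0.79,0,0,0,0,-0.5],[-0.48,0.79,0,0,0,0,-0.5],[-0.48,0.79,0,0,0,0,-0.5],[-0.48,0.79,0,0,0,0,-0.5],[-0.48,0.79,0,0,0,0,-0.5],[-0.48,0.79,0,0,0,0,-0.5],[-0.48,0.79,0,0,0,0,-0.5],[-0.48,0.79,0,0,0,0,-0.5],[-0.48,0.79,0,0,0,0,-0.5],[-0.48,0.79,0,0,0,0,-0.5],[-0.54,0.82,0,0,0,0,-0.5],[0,0,0,0,0,0,-0.5],[0,0,0,0,0,0,-0.5]]
  ]
}}

```text
time: 33.25
eef_pos: [599.5, 271.4, 197.1]
tcp_rot: [-0.004, -0.108, 0.994, -0.001]
contact_force: [-0.2, -1.1, -0.9]
width: 39.8
finger_force: 20.0
```

```bash
python3 - <<'E'
from h import *
st(); go([602,270.5,67],1.785)
E
```

```text
t 33.25 p [599.5 271.4 197.1] w 39.8 F [-0.2 -1.1 -0.9] q [ 0.31  0.62  1.15  0.    1.38 -1.48]
R [[-0.977, -0.215, -0.009], [-0.215, 0.977, -0.003], [0.009, -0.001, -1.0]]
shift units [-0.09 -0.03  3.25]
tool z turn units 0.03 (first shift, then turn)
```

Request:
{"name": "apply_moves", "arguments": {
  "targets": [
    [[-0.03,0,0.8,0,0,0,-0.5],[0,0,0.8,0,0,0,-0.5],[0,0,0.3,0,0,0,-0.5],[0,0,0,0,0,0,-0.5],[0,0,0.5,0,0,0,-0.5],[0,0,0.5,0,0,0,-0.5],[0,0,0,0,0,0,-0.5],[0,0,0,0,0,0,-0.5]]
  ]
}}

```text
time: 34.05
eef_pos: [601.7, 271.1, 85.4]
tcp_rot: [-0.002, -0.107, 0.994, -0.0]
contact_force: [0.1, -0.3, -0.6]
width: 39.6
finger_force: 20.0
```

```bash
python3 - <<'E'
from h import *
st(); go([602,270.5,67],1.785)
E
```

```text
t 34.05 p [601.7 271.1  85.4] w 39.6 F [ 0.1 -0.3 -0.6] q [ 0.31  0.71  1.29  0.    1.14 -1.48]
R [[-0.977, -0.213, -0.003], [-0.213, 0.977, -0.001], [0.003, 0.0, -1.0]]
shift units [-0.01 -0.02  0.46]
tool z turn units 0.01 (first shift, then turn)
```

Request:
{"name": "apply_moves", "arguments": {
  "targets": [
    [[0,0,0.3,0,0,0,-0.5],[0,0,0.1,0,0,0,-0.5],[0,0,0.05,0,0,0,-0.5],[0,0,0,0,0,0,-0.5],[0,0,0,0,0,0,-0.5]]
  ]
}}

```text
time: 34.55
eef_pos: [601.3, 271.5, 67.2]
tcp_rot: [-0.002, -0.107, 0.994, -0.0]
contact_force: [-1.6, -0.1, 5.4]
width: 39.9
finger_force: 20.0
```

Request:
{"name": "apply_moves", "arguments": {
  "targets": [
    [[0,0,0,0,0,0,-0.2],[0,0,0,0,0,0,0],[0,0,0,0,0,0,0.1],[0,0,-0.5,0,0,0,0.1],[0,0,-0.8,0,0,0,0.1],[0,0,-0.9,0,0,0,0.1],[0,0,-0.9,0,0,0,0.1],[0,0,0,0,0,0,0.1]]
  ]
}}

```text
time: 35.35
eef_pos: [604.1, 272.1, 196.0]
tcp_rot: [0.003, -0.107, 0.994, 0.001]
contact_force: [0.2, 1.1, 0.3]
width: 50.5
finger_force: 0.0
```

```bash
python3 - <<'E'
from h import *
st(); im=snap("wrist"); snap("top"); snap("side")
cv2.imwrite("pics/w7.png",im)
for c in ["top","side","wrist"]:
  for t in ["beaker_large","beaker_small","bottle_a","beaker_medium"]: print(c,t,[(np.round(d["position"],1).tolist(),round(d["conf"],2)) for d in ctrl.tip_of(t,c)[:3]])
go([626,15.5,190],1.785)
E
```

```text
t 35.35 p [604.1 272.1 196. ] w 50.5 F [0.2 1.1 0.3] q [ 0.31  0.62  1.15  0.    1.36 -1.48]
R [[-0.977, -0.214, 0.005], [-0.214, 0.977, 0.002], [-0.006, 0.001, -1.0]]
top beaker_large [([602.7, 273.0, 6.0], 0.86)]
top beaker_small [([600.2, 271.8, 11.6], 0.83), ([599.7, 271.6, -0.2], 0.56)]
top bottle_a [([617.5, -114.2, 4.6], 0.73), ([627.6, 17.2, -0.0], 0.63)]
top beaker_medium [([779.7, -33.5, -0.3], 0.54)]
side beaker_large [([599.1, 268.0, 4.9], 0.6)]
side beaker_small [([601.3, 273.4, 14.4], 0.95)]
side bottle_a [([614.7, -117.7, -3.8], 0.69), ([626.7, 14.0, 2.0], 0.63), ([541.8, -319.5, 0.5], 0.52)]
side beaker_medium []
wrist beaker_large [([680.0, 283.2, 59.9], 0.75)]
wrist beaker_small [([601.6, 271.4, 12.8], 0.86)]
wrist bottle_a [([627.4, 19.5, -0.4], 0.94), ([600.6, 272.2, 10.1], 0.28)]
wrist beaker_medium []
shift units [ 0.77 -6.38 -0.  ]
tool z turn units 0.01 (first shift, then turn)
```

View pics/w7.png

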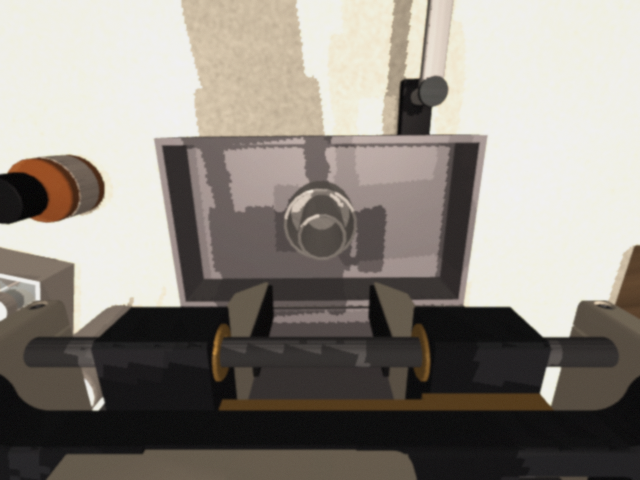

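The small beaker stands nested in the large one at (320,225). On to bottle 1, near (627,16).

Request:
{"name": "apply_moves", "arguments": {
  "targets": [
    [[0.1,-0.8,0,0,0,0,0.6],[0.1,-0.8,0,0,0,0,0.6],[0.1,-0.8,0,0,0,0,0.6],[0.1,-0.8,0,0,0,0,0.6],[0.1,-0.8,0,0,0,0,0.6],[0.1,-0.8,0,0,0,0,0.6],[0.1,-0.8,0,0,0,0,0.6],[0.05,-0.8,0,0,0,0,0.6],[0,0,0,0,0,0,0.6],[0,0,0,0,0,0,0.6]]
  ]
}}

```text
time: 37.1
eef_pos: [626.9, 14.3, 189.9]
tcp_rot: [-0.003, -0.107, 0.994, -0.0]
contact_force: [0.6, -0.0, -0.9]
width: 73.6
finger_force: 0.0
```

```bash
python3 - <<'E'
from h import *
st(); snap("wrist")
print([(np.round(d["position"],1).tolist(),round(d["conf"],2)) for d in ctrl.tip_of("bottle_a","wrist")[:3]])
go([627,16,60],1.785)
E
```

```text
t 37.1 p [626.9  14.3 189.9] w 73.6 F [ 0.6 -0.  -0.9] q [-0.1   0.56  1.27 -0.    1.31 -1.88]
R [[-0.977, -0.212, -0.005], [-0.212, 0.977, -0.001], [0.005, 0.0, -1.0]]
[([627.3, 18.3, -1.3], 0.87), ([615.2, -114.5, 2.1], 0.76)]
shift units [-0.02  0.    3.25]
tool z turn units 0.02 (first shift, then turn)
```

Request:
{"name": "apply_moves", "arguments": {
  "targets": [
    [[-0.01,0.03,0.9,0,0,0,0.6],[0,0,0.9,0,0,0,0.6],[0,0,0.7,0,0,0,0.6],[0,0,0.4,0,0,0,0.6],[0,0,0.18,0,0,0,0.6],[0,0,0,0,0,0,0.6],[0,0,0,0,0,0,0],[0,0,0,0,0,0,-0.4],[0,0,0,0,0,0,-0.5],[0,0,0,0,0,0,-0.5],[0,0,0,0,0,0,-0.5],[0,0,0,0,0,0,-0.5]]
  ],
  "grip_force": 25
}}

```text
time: 38.4
eef_pos: [626.7, 15.7, 67.2]
tcp_rot: [-0.002, -0.107, 0.994, -0.0]
contact_force: [0.2, -0.3, 1.7]
width: 39.5
finger_force: 25.0
```

```bash
python3 - <<'E'
from h import *
st()
E
```

```text
t 38.4 p [626.7  15.7  67.2] w 39.5 F [ 0.2 -0.3  1.7] q [-0.1   0.68  1.42 -0.    1.05 -1.88]
R [[-0.977, -0.213, -0.004], [-0.213, 0.977, -0.001], [0.004, -0.001, -1.0]]
```

Request:
{"name": "apply_moves", "arguments": {
  "targets": [
    [[0,0,-0.5,0,0,0,-0.5],[0,0,-0.9,0,0,0,-0.5],[0,0,-0.9,0,0,0,-0.5],[0,0,-0.8,0,0,0,-0.5],[0,0,0,0,0,0,-0.5],[0,0,0,0,0,0,-0.5]]
  ]
}}

```text
time: 39.0
eef_pos: [626.8, 16.1, 190.6]
tcp_rot: [-0.002, -0.107, 0.994, -0.0]
contact_force: [-0.8, -0.1, -2.3]
width: 39.8
finger_force: 24.9
```

```bash
python3 - <<'E'
from h import *
st(); go([621.5,184.5,190],1.785)
E
```

```text
t 39.0 p [626.8  16.1 190.6] w 39.8 F [-0.8 -0.1 -2.3] q [-0.1   0.56  1.27 -0.    1.31 -1.88]
R [[-0.977, -0.214, -0.005], [-0.214, 0.977, -0.001], [0.005, -0.0, -1.0]]
shift units [-0.77  4.14  0.01]
tool z turn units 0.01 (first shift, then turn)
```

Request:
{"name": "apply_moves", "arguments": {
  "targets": [
    [[-0.13,0.69,0,0,0,0,-0.5],[-0.13,0.69,0,0,0,0,-0.5],[-0.13,0.69,0,0,0,0,-0.5],[-0.13,0.69,0,0,0,0,-0.5],[-0.13,0.69,0,0,0,0,-0.5],[-0.13,0.69,0,0,0,0,-0.5],[0,0,0,0,0,0,-0.5],[0,0,0,0,0,0,-0.5],[0,0,0.7,0,0,0,-0.5],[0,0,0.7,0,0,0,-0.5],[0,0,0.5,0,0,0,-0.5],[0,0,0.4,0,0,0,-0.5],[0,0,0.3,0,0,0,-0.5],[0,0,0,0,0,0,-0.5],[0,0,0,0,0,0,-0.5]]
  ]
}}

```text
time: 40.5
eef_pos: [621.8, 183.8, 86.7]
tcp_rot: [-0.003, -0.107, 0.994, -0.0]
contact_force: [0.5, 0.3, -1.6]
width: 39.7
finger_force: 24.9
```

```bash
python3 - <<'E'
from h import *
st(); go([621.5,184.5,73],1.785)
E
```

```text
t 40.5 p [621.8 183.8  86.7] w 39.7 F [ 0.5  0.3 -1.6] q [ 0.17  0.69  1.33 -0.    1.13 -1.62]
R [[-0.977, -0.213, -0.005], [-0.213, 0.977, -0.001], [0.005, -0.0, -1.0]]
shift units [0.   0.02 0.34]
tool z turn units 0.0 (first shift, then turn)
```

Request:
{"name": "apply_moves", "arguments": {
  "targets": [
    [[0,0,0.2,0,0,0,-0.5],[0,0,0.1,0,0,0,-0.5],[0,0,0.05,0,0,0,-0.5],[0,0,0,0,0,0,-0.5],[0,0,0,0,0,0,-0.5]]
  ]
}}

```text
time: 41.0
eef_pos: [621.8, 184.4, 73.2]
tcp_rot: [-0.002, -0.107, 0.994, -0.0]
contact_force: [-0.1, -0.6, 2.9]
width: 39.6
finger_force: 25.0
```

Request:
{"name": "apply_moves", "arguments": {
  "targets": [
    [[0,0,0,0,0,0,0],[0,0,0,0,0,0,0.15],[0,0,0,0,0,0,0.15],[0,0,-0.5,0,0,0,0.15],[0,0,-0.8,0,0,0,0.15],[0,0,-0.9,0,0,0,0.15],[0,0,-0.8,0,0,0,0.15],[0,0,0,0,0,0,0.15]]
  ]
}}

```text
time: 41.8
eef_pos: [624.5, 185.1, 198.2]
tcp_rot: [0.002, -0.107, 0.994, 0.0]
contact_force: [0.4, -0.2, -0.4]
width: 52.8
finger_force: 0.0
```

```bash
python3 - <<'E'
from h import *
st(); snap("top"); snap("side")
for c in ["top","side"]:
  for t in ["bottle_a"]: print(c,t,[(np.round(d["position"],1).tolist(),round(d["conf"],2)) for d in ctrl.tip_of(t,c)[:3]])
go([615,-116.5,190],1.785)
E
```

```text
t 41.8 p [624.5 185.1 198.2] w 52.8 F [ 0.4 -0.2 -0.4] q [ 0.17  0.6   1.19 -0.    1.35 -1.62]
R [[-0.977, -0.214, 0.005], [-0.214, 0.977, 0.001], [-0.005, -0.0, -1.0]]
top bottle_a [([623.1, 183.8, 2.9], 0.84), ([616.6, -116.6, 3.6], 0.71)]
side bottle_a [([616.6, -116.7, -1.5], 0.75), ([619.9, 185.3, 4.1], 0.65), ([543.8, -319.3, -0.8], 0.45)]
shift units [ 1.76 -7.31  0.04]
tool z turn units 0.01 (first shift, then turn)
```

Request:
{"name": "apply_moves", "arguments": {
  "targets": [
    [[0.19,-0.81,0,0,0,0,0.6],[0.19,-0.81,0,0,0,0,0.6],[0.19,-0.81,0,0,0,0,0.6],[0.19,-0.81,0,0,0,0,0.6],[0.19,-0.81,0,0,0,0,0.6],[0.19,-0.81,0,0,0,0,0.6],[0.19,-0.81,0,0,0,0,0.6],[0.19,-0.81,0,0,0,0,0.6],[0.19,-0.81,0,0,0,0,0.6],[0,0,0,0,0,0,0.6],[0,0,0,0,0,0,0.6]]
  ]
}}

```text
time: 43.1
eef_pos: [616.9, -115.3, 191.4]
tcp_rot: [-0.004, -0.107, 0.994, 0.0]
contact_force: [1.0, 0.5, -0.7]
width: 73.2
finger_force: 0.0
```

```bash
python3 - <<'E'
from h import *
st(); snap("wrist")
print([(np.round(d["position"],1).tolist(),round(d["conf"],2)) for d in ctrl.tip_of("bottle_a","wrist")[:3]])
go([616,-116.5,66],1.785)
E
```

```text
t 43.1 p [ 616.9 -115.3  191.4] w 73.2 F [ 1.   0.5 -0.7] q [-0.31  0.56  1.27 -0.    1.32 -2.09]
R [[-0.977, -0.212, -0.007], [-0.212, 0.977, 0.0], [0.007, 0.002, -1.0]]
[([613.3, -116.8, 1.4], 0.74)]
shift units [ 0.02 -0.06  3.15]
tool z turn units 0.02 (first shift, then turn)
```

Request:
{"name": "apply_moves", "arguments": {
  "targets": [
    [[0.04,0,0.9,0,0,0,0.6],[0,0,0.9,0,0,0,0.6],[0,0,0.7,0,0,0,0.6],[0,0,0.4,0,0,0,0.6],[0,0,0.22,0,0,0,0.6],[0,0,0,0,0,0,0.6],[0,0,0,0,0,0,0],[0,0,0,0,0,0,-0.4],[0,0,0,0,0,0,-0.5],[0,0,0,0,0,0,-0.5],[0,0,0,0,0,0,-0.5],[0,0,0,0,0,0,-0.5]]
  ]
}}

```text
time: 44.4
eef_pos: [615.6, -115.7, 68.6]
tcp_rot: [-0.002, -0.107, 0.994, -0.001]
contact_force: [-0.5, -0.3, 1.1]
width: 39.3
finger_force: 25.0
```

```bash
python3 - <<'E'
from h import *
st()
E
```

```text
t 44.4 p [ 615.6 -115.7   68.6] w 39.3 F [-0.5 -0.3  1.1] q [-0.31  0.68  1.42 -0.    1.05 -2.09]
R [[-0.977, -0.213, -0.004], [-0.213, 0.977, -0.001], [0.004, -0.001, -1.0]]
```

Request:
{"name": "apply_moves", "arguments": {
  "targets": [
    [[0,0,-0.5,0,0,0,-0.5],[0,0,-0.9,0,0,0,-0.5],[0,0,-0.9,0,0,0,-0.5],[0,0,-0.9,0,0,0,-0.5],[0,0,-0.3,0,0,0,-0.5],[0,0,0,0,0,0,-0.5]]
  ]
}}

```text
time: 45.0
eef_pos: [616.7, -115.5, 209.5]
tcp_rot: [-0.001, -0.107, 0.994, -0.001]
contact_force: [0.4, 0.1, -1.5]
width: 39.5
finger_force: 25.0
```

```bash
python3 - <<'E'
from h import *
st(); go([583.5,356.5,205],1.785)
E
```

```text
t 45.0 p [ 616.7 -115.5  209.5] w 39.5 F [ 0.4  0.1 -1.5] q [-0.31  0.55  1.24 -0.    1.35 -2.09]
R [[-0.977, -0.214, -0.002], [-0.214, 0.977, -0.002], [0.002, -0.002, -1.0]]
shift units [-1.71 11.7   0.09]
tool z turn units 0.01 (first shift, then turn)
```

Request:
{"name": "apply_moves", "arguments": {
  "targets": [
    [[-0.12,0.84,0,0,0,0,-0.5],[-0.12,0.84,0,0,0,0,-0.5],[-0.12,0.84,0,0,0,0,-0.5],[-0.12,0.84,0,0,0,0,-0.5],[-0.12,0.84,0,0,0,0,-0.5],[-0.12,0.84,0,0,0,0,-0.5],[-0.12,0.84,0,0,0,0,-0.5],[-0.12,0.84,0,0,0,0,-0.5],[-0.12,0.84,0,0,0,0,-0.5],[-0.12,0.84,0,0,0,0,-0.5],[-0.12,0.84,0,0,0,0,-0.5],[-0.12,0.84,0,0,0,0,-0.5],[-0.12,0.84,0,0,0,0,-0.5],[-0.12,0.78,0,0,0,0,-0.5],[0,0,0,0,0,0,-0.5],[0,0,0,0,0,0,-0.5]]
  ]
}}

```text
time: 46.6
eef_pos: [580.7, 356.3, 204.6]
tcp_rot: [-0.005, -0.108, 0.994, -0.001]
contact_force: [-0.5, -0.4, -2.0]
width: 39.7
finger_force: 25.0
```

```bash
python3 - <<'E'
from h import *
st(); go([583.5,356.5,74.6],1.785)
E
```

```text
t 46.6 p [580.7 356.3 204.6] w 39.7 F [-0.5 -0.4 -2. ] q [ 0.44  0.66  1.05  0.    1.44 -1.35]
R [[-0.977, -0.215, -0.009], [-0.215, 0.977, -0.004], [0.01, -0.002, -1.0]]
shift units [-0.1  -0.    3.25]
tool z turn units 0.02 (first shift, then turn)
```

Request:
{"name": "apply_moves", "arguments": {
  "targets": [
    [[-0.03,0,0.7,0,0,0,-0.5],[0,0,0.7,0,0,0,-0.5],[0,0,0.6,0,0,0,-0.5],[0,0,0.5,0,0,0,-0.5],[0,0,0.4,0,0,0,-0.5],[0,0,0,0,0,0,-0.5],[0,0,0,0,0,0,-0.5]]
  ]
}}

```text
time: 47.3
eef_pos: [582.5, 355.2, 91.3]
tcp_rot: [-0.003, -0.107, 0.994, -0.001]
contact_force: [0.9, 0.3, -1.4]
width: 39.6
finger_force: 25.0
```

```bash
python3 - <<'E'
from h import *
st(); go([583.5,356.5,74.6],1.785)
E
```

```text
t 47.3 p [582.5 355.2  91.3] w 39.6 F [ 0.9  0.3 -1.4] q [ 0.43  0.75  1.2   0.    1.2  -1.35]
R [[-0.977, -0.212, -0.006], [-0.212, 0.977, -0.002], [0.006, -0.001, -1.0]]
shift units [-0.03  0.03  0.42]
tool z turn units -0.0 (first shift, then turn)
```

Request:
{"name": "apply_moves", "arguments": {
  "targets": [
    [[0,0,0.25,0,0,0,-0.5],[0,0,0.1,0,0,0,-0.5],[0,0,0.05,0,0,0,-0.5],[0,0,0,0,0,0,-0.5],[0,0,0,0,0,0,-0.5]]
  ]
}}

```text
time: 47.8
eef_pos: [582.4, 356.5, 76.0]
tcp_rot: [-0.002, -0.107, 0.994, -0.0]
contact_force: [0.4, -0.3, -0.8]
width: 39.3
finger_force: 25.0
```

Request:
{"name": "apply_moves", "arguments": {
  "targets": [
    [[0,0,0.06,0,0,0,-0.5],[0,0,0,0,0,0,-0.5],[0,0,0,0,0,0,-0.5]]
  ]
}}

```text
time: 48.1
eef_pos: [582.9, 356.6, 74.6]
tcp_rot: [-0.001, -0.107, 0.994, -0.0]
contact_force: [-0.8, -0.4, 4.4]
width: 39.8
finger_force: 25.0
```

Contact. Release, rise and back off towards the robot for the final check.

Request:
{"name": "apply_moves", "arguments": {
  "targets": [
    [[0,0,0,0,0,0,0],[0,0,0,0,0,0,0.15],[0,0,0,0,0,0,0.15],[0,0,-0.5,0,0,0,0.15],[0,0,-0.8,0,0,0,0.15],[0,0,-0.9,0,0,0,0.15],[0,0,-0.9,0,0,0,0.15],[0.5,-0.8,-0.3,0,0,0,0.15],[0.5,-0.8,0,0,0,0,0.15],[0.5,-0.8,0,0,0,0,0.15],[0.5,-0.8,0,0,0,0,0.15],[0.5,-0.8,0,0,0,0,0.15],[0.5,-0.8,0,0,0,0,0.15],[0,-0.8,0,0,0,0,0.15],[0,-0.8,0,0,0,0,0.15],[0,-0.8,0,0,0,0,0.15],[0,0,0,0,0,0,0.15]]
  ]
}}

```text
time: 49.8
eef_pos: [527.9, 46.3, 209.8]
tcp_rot: [-0.002, -0.106, 0.994, -0.001]
contact_force: [-0.0, 0.0, -0.0]
width: 52.4
finger_force: 0.0
```

```bash
python3 - <<'E'
from h import *
st(); a=snap("top"); b=snap("side")
for c in ["top","side"]:
  for t in ["lid_tab","lid_hinge","latch_knob","beaker_large","beaker_small","bottle_a","beaker_medium","wash_bottle"]: print(c,t,[(np.round(d["position"],1).tolist(),round(d["conf"],2)) for d in ctrl.tip_of(t,c)[:3]])
cv2.imwrite("pics/fin.png",cv2.resize(np.vstack([b[180:480,150:550],a[100:400,60:460]]),None,fx=1,fy=1))
E
```

```text
t 49.8 p [527.9  46.3 209.8] w 52.4 F [-0.  0. -0.] q [-0.06  0.37  1.53 -0.    1.24 -1.84]
R [[-0.978, -0.21, -0.005], [-0.21, 0.978, -0.002], [0.005, -0.001, -1.0]]
top lid_tab [([691.5, 292.7, 251.5], 0.89)]
top lid_hinge [([678.1, 290.6, 59.0], 0.96)]
top latch_knob [([370.0, 305.5, 110.6], 0.95)]
top beaker_large [([598.2, 270.0, 7.3], 0.66), ([542.5, -322.9, 4.4], 0.53)]
top beaker_small [([600.4, 273.3, 8.9], 0.91)]
top bottle_a [([583.9, 356.6, 8.9], 0.77)]
top beaker_medium []
top wash_bottle [([790.8, 70.0, -2.6], 0.94)]
side lid_tab [([694.8, 292.0, 252.5], 0.81)]
side lid_hinge [([686.1, 288.5, 55.7], 0.96)]
side latch_knob [([372.6, 302.6, 113.2], 0.74)]
side beaker_large [([601.0, 269.2, 7.4], 0.76), ([601.4, 270.7, 13.1], 0.56)]
side beaker_small [([600.0, 269.9, 12.0], 0.9), ([792.8, 69.5, -1.5], 0.64), ([682.8, 287.1, 55.8], 0.18)]
side bottle_a [([580.8, 357.7, 2.4], 0.73), ([623.3, 184.4, 7.2], 0.57)]
side beaker_medium [([776.4, -153.7, -0.4], 0.36)]
side wash_bottle [([790.4, 69.2, 1.6], 0.94)]
```

View pics/fin.png

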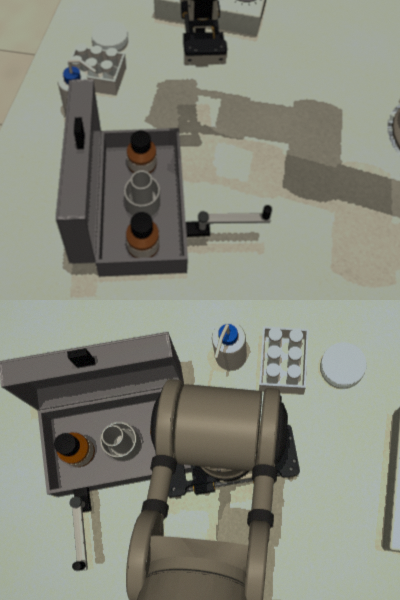

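The two views show both bottles and the nested beakers upright in the case, the lid upright and the latch swung out. The wash bottle, dishes and vial box have not moved.

```bash
python3 -c "
from h import *
print(ctrl.close_job())"
```

```text
the job is handed in; nothing more can be done
None
```

I finished the job and handed it in at about 50 s: timer at its zero stop, latch swung about a quarter turn clear, lid standing open, small beaker nested in the large one (no medium one was there), and both bottles upright on the case floor beside them.

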